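Clear and reload the clasp press feed

ROBOT

A 7-joint arm with a two-finger parallel gripper is mounted at the origin on the work surface. World frame = base frame: x ahead of the robot, y to its left, z up, the work surface at z = 0. Lengths are in m, angles in rad, forces in N, time in s.
With the tool pointing down it reaches from about 0.35 to 0.9 m from the base axis. Payload 7.2 kg.
Tool frame: the origin (TCP) lies at the very end of the fingers, on their centre line; the grasp point (between the pads) lies ctrl.pinch_z behind it (ctrl.pinch_z is the distance from the TCP to the grasp point, in m); z points along the fingers, y is the direction in which the jaws open and shut (so a half turn about z gives the same grasp; the last joint's range is limited). The gripper opens to 88 mm and grips with 3 to 60 N. Pads are 20 mm wide; open, the fingers measure 115 mm over their backs; the gripper's body (75 mm by 178 mm) begins 61 mm behind the grasp point.
Start: joints at [-1.359, 0.411, -0.013, 1.596, 0.006, 1.134, -0.082], TCP at [0.173, 0.601, 0.223] pointing down, gripper open.
Joint ranges: [-2.95, 2.95], [-0.29, 1.99], [-1.47, 1.44], [0.14, 2.54], [-1.03, 4.17], [0.13, 1.85], [-2.86, 2.86]. Speed limits (rad/s): [2.39, 2.39, 3.01, 3.01, 3.14, 3.14, 3.14].

INTERFACE

Orientations are given as a rotation vector (axis times angle).
In Python, from plant import ctrl gives the robot as it stands.
- The arm moves only by the tool apply_moves, never from a script. Its argument "rows" is a list of rows, each a list of 7 numbers: the turn, a rotation vector about the tool's x, y, z in rad, then the shift along the tool's x, y, z in m, then the finger opening in m, from 0 to 0.0878. In form: [[rx, ry, rz, tx, ty, tz, gripper], ...]. A call has 1 to 12 rows; each row is the pose to reach, as a shift and turn from the pose measured when the call began, along the tool's axes at that moment; what a row does not reach only later rows make up. A row lasts 1/10 s, in which the tool goes at most 50 mm and 8.59 degrees, less where a joint would pass 70% of its speed; a pose out of reach is approached as far as the arm can. A call with a gripper value outside its range is refused whole. The fingers move at their own pace and stop on an object; "newtons" is the grip in N (left out, the last holds). Time passes only in rows, so rows that repeat a pose let the fingers close. It gives the time, the measured TCP pose, the force and the opening at its end, in the units of the state.
- ctrl.get_obs(): the state, without advancing time (a new reading comes with each control period).
- ctrl.camera(name): name is "scene" or "top" or "wrist"; returns a dict with "frame" (400x640x3 uint8, red, green, blue), "camera_matrix" (3x3 intrinsics, pixels), "rvec" (rotation vector, rad) and "tvec" (3), from world to camera coordinates, as OpenCV has them; the wrist camera has in their place "hand_eye" (4x4, takes a point from camera to tool coordinates, whose origin is the TCP and whose axes are the flange's). Camera axes: x right, y down, z forward; pixel columns grow to the right and rows downward; lengths in m; the calibration is good to about 2 mm. A picture is of the moment at which its call begins: read the wrist's pose just before it. There is no depth.
- ctrl.close_job(): hands the job in, once; it reports no verdict.
Trained networks look in a picture, given as the dict that the camera call returned (one of the last four; its "shot" number tells which), for a name from the list of things; names that differ only in an ending like _2 or _b are one class to them, and where a whole thing is asked for, a point or a joint stands for the part that bears it (a point fixed in the world has none). Each returns a list of dicts, best first, with "conf" (0 to 1); they miss things now and then, are a little off and sometimes report something else, mostly with a low value. They report only what shows in the picture. A call takes as long as a camera call. They do not tell look-alikes from the thing itself.
- ctrl.recognise(picture, label): "rect" ([left, top, right, bottom] in pixels, round what is visible of it).
The state is a dict: "time_s": time; "qpos": joint angles; "qd": joint speeds; "joint_efforts": joint torques, N m; "ee_pos": TCP position; "orientation": TCP orientation; "wrist_force": force on the tool from outside, world axes, zero at the start; "torque": the same for the moment, N m; "width": finger opening in m.
Only numpy, scipy, OpenCV 4.12 (cv2) and the standard library are available. Lean on these libraries where they do the work, as an engineer would, in place of code of your own. Each camera call takes 0.05 s, during which the arm holds its last target. There are 200 camera calls.

TASK

Get the clasp press ready for its next run: stand the finished lime bag that blocks the feed cover upright on the grey foam pad, then slide the clear cover fully up, take out the black clasp jammed across the feed track and put it in the red scrap bin. Then load every brass clasp from the green mat into the track, each one knob up with its rounded end leading downhill, so that they lie in a row sliding down to the foot, and slide the cover fully shut again. Leave the other things on the bench where they are.

Things in the scene. Friction and masses are not known exactly. Their poses are not given: they have to be found in the camera images.
- bag: lime-green hard-shell box bag, 75 mm thick (own x), 150 mm wide (own y), 165 mm tall, 0.44 to 0.72 kg, with a white-wrapped handle arching over its top. Origin: centre of its underside, z up. It stands loose just beyond the upper end of the feed track, where the cover has to slide out
- bag_handle (a point): middle of the bag's handle bar: a horizontal straight round bar 16 mm thick, straight for 72 mm along the bag's own y; its centre is 205 mm above the bag's underside and it leaves 32 mm of clear space over the bag's top
- pad: dark grey foam pad on the bench, 220 mm (own x) by 240 mm (own y), 6 mm thick, fixed; origin: centre of its underside. Finished bags are stood here; it is empty at the start
- press: dark enamelled bench clasp press, fixed: a C-frame press 0.36 m tall at the low end of a sloping gravity feed track. Origin on the bench under the loading window; own x points horizontally uphill along the track, z up. Track: polished, slippery steel channel 330 mm long, 33 mm wide inside, side walls 4 mm thick standing 7 mm above its floor; clasps put in slide down by themselves
- track_foot (a point): foot of the track: on the middle of its floor, at the stop where the first clasp comes to rest, 22 mm above the bench. Axes: x uphill along the floor (0.33 rad above horizontal), y across, z square to the floor. From x = 0 to 200 mm two lips 3 mm thick, underside 8 mm above the floor, hold the clasps down and leave an 18 mm slot between them for the knobs
- track_load (a point): middle of the track floor at x = 250 mm of the track, a good place to let go of a clasp: from x = 200 to 330 mm the channel is open from above (the loading window) once the cover is slid up. Axes as track_foot
- track_top (a point): upper end of the track floor, x = 330 mm of the track. Same axes as track_foot
- cover (a joint): clear plastic cover over the loading window, 125 mm long, 65 mm wide, its top 39 mm above the track floor; slides uphill along the track's x. 0 = fully shut (upper end flush with the track's), 0.11 m = fully open, run out past the track's upper end. It stays where it is left (3 N friction)
- cover_handle (a point): middle of the cover's black handle: a round bar 12 mm thick, 56 mm long across the track, held on two posts 73 mm above the track floor (34 mm above the cover's top, centre). It moves with the cover; axes as track_foot
- jam: a gunmetal (near-black) turn-lock clasp left from the last batch, same shape and size as the brass ones, jammed crosswise: it lies knob up on top of the track's side walls under the cover, against the upper ends of the hold-down lips. Same frame as the brass clasps (own x across the track)
- scrap: red open scrap bin, 100 mm (own x) by 85 mm (own y), 35 mm tall, walls and floor 3 mm, fixed; origin: centre of its underside. A grey box of brass rivets of the same size stands beside it; which of the two stands where varies
- rivets: grey open box of brass rivets, 100 by 85 by 35 mm, fixed; origin: centre of its underside. Nothing is to be put in it
- mat: green cutting mat, 170 mm (own x) by 240 mm (own y), 2 mm thick, fixed; origin: centre of its underside. The brass clasps lie on it
- clasp1: brass turn-lock clasp, knob up on the mat at any yaw: plate 40 (own x) x 26 x 5 mm, one end rounded (own +x, black screw hole), the other square (own -x, black stripe). A bar knob 18 mm long (x), 9 mm wide (y), 15 mm tall (top 20 mm above the underside), centred 5 mm towards the square end; pinch it across 9 or 18 mm. Origin: centre of the plate's underside, z up. 45 g. May be absent (None)
- clasp2: brass turn-lock clasp, knob up on the mat at any yaw: same as clasp1. May be absent (None)
- clasp3: brass turn-lock clasp, knob up on the mat at any yaw: same as clasp1. May be absent (None)
- clasp4: brass turn-lock clasp, knob up on the mat at any yaw: same as clasp1. May be absent (None)
- clasp5: brass turn-lock clasp, knob up on the mat at any yaw: same as clasp1. May be absent (None)
- tape: loose roll of tan masking tape, 100 mm across, bystander; origin under its centre
- driver: loose screwdriver with an orange handle, bystander
- mallet: loose hammer behind the track, bystander
- glue: loose white glue bottle, 52 mm across, 130 mm tall, bystander
- brush: loose brush near the robot, bystander
Things that resemble listed ones, but are neither listed nor needed, are in the scene too. What is shaped like the clasp3 but pink is not meant.

How it is judged:
By the outcome, as a careful person would: the job done as asked, in the order asked, and still so for the second after the job is handed in, with the robot touching nothing.
Of clasp1, clasp2, clasp3, clasp4, clasp5 only 3 to 5 are there at a start; the rules pass over those that are not, and their reading is None.
At some moment in a run one of clasp1, clasp2, clasp3, clasp4, clasp5 may be knocked a few centimetres aside while the robot is not near it.
It also fails if it takes over 210 s, if anything falls off the work surface, if the arm or the gripper's body presses on something with over 40 N, if the wrist force passes 120 N, or if a joint passes its speed limit or range.

## Working session

There is one attempt and no reset: what is moved stays moved. The work goes in short steps, Python scripts to look and compute and a tool call to move; the robot and the scene stay as the last step left them, time stands still between calls to the robot, and variables do not carry over. Pictures are saved under pics/ and viewed, about 12 in all and at most 16, crops included, and the job is handed in when it is done.

Besides the shell and the picture viewer there is one more tool, called after "Call:" as name(argument=value, ...), one argument or row to a line, values as JSON. apply_moves: Moves the arm, as the interface text tells. Its arguments: {"type":"object","properties":{"rows":{"type":"array","items":{"type":"array","items":{"type":"number"}}},"newtons":{"type":"number"}},"required":["rows"]}

```bash
ls; mkdir -p pics; cat > h.py <<'E'
import numpy as np, cv2
from scipy.spatial.transform import Rotation as R
from plant import ctrl
def cam(name):
    if name=='wrist':
        o=ctrl.get_obs(); p=ctrl.camera(name)
        T=np.eye(4);T[:3,:3]=R.from_rotvec(o['orientation']).as_matrix();T[:3,3]=o['ee_pos']
        C=T@np.array(p['hand_eye'])
    else:
        p=ctrl.camera(name); C=np.eye(4); Rm=R.from_rotvec(np.ravel(p['rvec'])).as_matrix()
        C[:3,:3]=Rm.T; C[:3,3]=-Rm.T@np.ravel(p['tvec'])
    p['C']=C; return p
def ray(p,uv):
    K=np.array(p['camera_matrix']); d=p['C'][:3,:3]@np.linalg.solve(K,[uv[0],uv[1],1.]); return p['C'][:3,3],d
def onz(p,uv,z):
    c,d=ray(p,uv); return c+d*(z-c[2])/d[2]
def proj(p,X):
    Y=np.linalg.inv(p['C'])@np.r_[X,1]; u=np.array(p['camera_matrix'])@Y[:3]; return u[:2]/u[2]
def tri(ps,uvs):
    A=np.zeros((3,3));b=np.zeros(3)
    for p,uv in zip(ps,uvs):
        c,d=ray(p,uv); d=d/np.linalg.norm(d); M=np.eye(3)-np.outer(d,d); A+=M;b+=M@c
    return np.linalg.solve(A,b)
def save(p,n): cv2.imwrite('pics/'+n+'.png',p['frame'][:,:,::-1])
def crop(p,n,box,s):
    l,t,r,b=box; cv2.imwrite('pics/'+n+'.png',cv2.resize(p['frame'][t:b,l:r,::-1],None,fx=s,fy=s,interpolation=cv2.INTER_CUBIC))
E
cat > a.py <<'E'
from h import *
np.set_printoptions(precision=3,suppress=True)
o=ctrl.get_obs();print(o, ctrl.pinch_z)
for n in ['scene','top']:
    p=cam(n);save(p,n+'1');print(n,p['camera_matrix'],p['C'])
    for l in ['bag','pad','press','cover','cover_handle','bag_handle','jam','scrap','rivets','mat','clasp1']:
        print(l,[(np.round(r['rect']).astype(int).tolist(),round(r['conf'],2)) for r in ctrl.recognise(p,l)])
E
python3 a.py
```

```text
pics
{'time_s': 0.0, 'qpos': array([-1.359,  0.412, -0.013,  1.597,  0.006,  1.134, -0.082]), 'qd': array([ 0.002,  0.   , -0.   ,  0.   ,  0.001,  0.001, -0.001]), 'joint_efforts': array([ -0.001, -58.795,   0.642, -29.109,  -0.054,   0.018,   0.   ]), 'ee_pos': array([0.172, 0.6  , 0.222]), 'orientation': array([-0.438, -3.111,  0.002]), 'wrist_force': array([ 0.069, -0.222,  0.266]), 'torque': array([-0.049,  0.012, -0.019]), 'width': 0.08783893804329193} 0.0187
scene [[510.708   0.    319.108]
 [  0.    510.708 196.091]
 [  0.      0.      1.   ]] [[-0.833  0.396 -0.385  1.057]
 [ 0.553  0.587 -0.592  0.783]
 [-0.009 -0.706 -0.708  1.137]
 [ 0.     0.     0.     1.   ]]
bag [([241, 175, 302, 254], 0.92)]
pad [([230, 131, 324, 188], 0.62)]
press [([269, 208, 426, 400], 0.93), ([295, 253, 313, 262], 0.7)]
cover [([273, 211, 316, 264], 0.68)]
cover_handle [([269, 206, 315, 264], 0.92)]
bag_handle [([240, 174, 301, 252], 0.76), ([270, 206, 315, 263], 0.55)]
jam [([296, 252, 312, 261], 0.68), ([272, 211, 315, 260], 0.27)]
scrap [([309, 200, 350, 239], 0.97), ([270, 207, 427, 400], 0.3
[... 486 characters left out ...]
73 -0.997  1.082]
 [ 0.     0.     0.     1.   ]]
bag [([342, 119, 383, 192], 0.79)]
pad [([411, 183, 497, 264], 0.63), ([286, 137, 343, 171], 0.51)]
press [([216, 137, 340, 172], 0.75), ([0, 38, 338, 177], 0.72), ([288, 137, 342, 171], 0.56)]
cover [([286, 137, 342, 173], 0.97)]
cover_handle [([287, 140, 341, 169], 0.64)]
bag_handle [([344, 125, 378, 194], 0.79)]
jam [([345, 124, 382, 193], 0.38)]
scrap []
rivets [([370, 205, 399, 244], 0.91)]
mat [([214, 190, 305, 254], 0.86)]
clasp1 [([282, 225, 293, 240], 0.69), ([272, 206, 286, 221], 0.69), ([275, 267, 292, 281], 0.69), ([222, 288, 234, 304], 0.59), ([258, 226, 264, 238], 0.58), ([249, 274, 265, 286], 0.43), ([230, 221, 242, 233], 0.4)]
```

View pics/scene1.png

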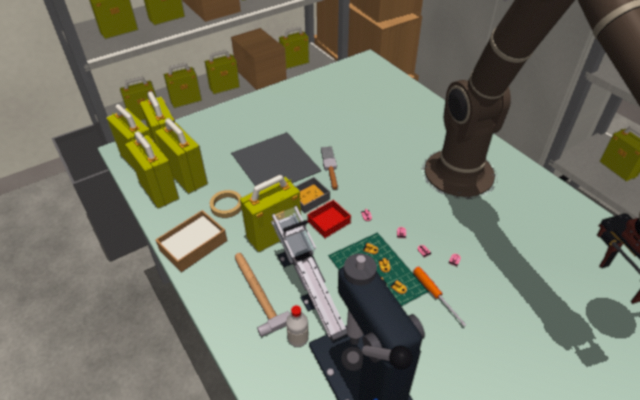

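View pics/top1.png

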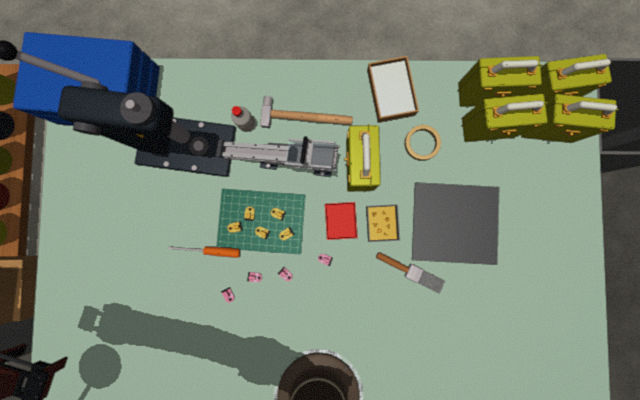

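The scene view shows five yellow (brass) clasps on the mat, about (370,247) to (400,288). Four pink look-alikes lie off it at (367,215), (402,232), (424,250) and (455,260). The lime bag blocking the track is at (272,213), red bin (329,219), pad (277,158). In the top view the brass ones are at (235,228), (249,213), (277,213), (261,232) and (286,235). I'll enlarge the top view to confirm.

```bash
python3 - <<'E'
from h import *
p=cam('top'); q=cam('scene')
crop(p,'topc',(205,115,405,265),4); crop(q,'scenec',(230,165,430,315),4)
E
```

```text
(no output)
```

View pics/topc.png

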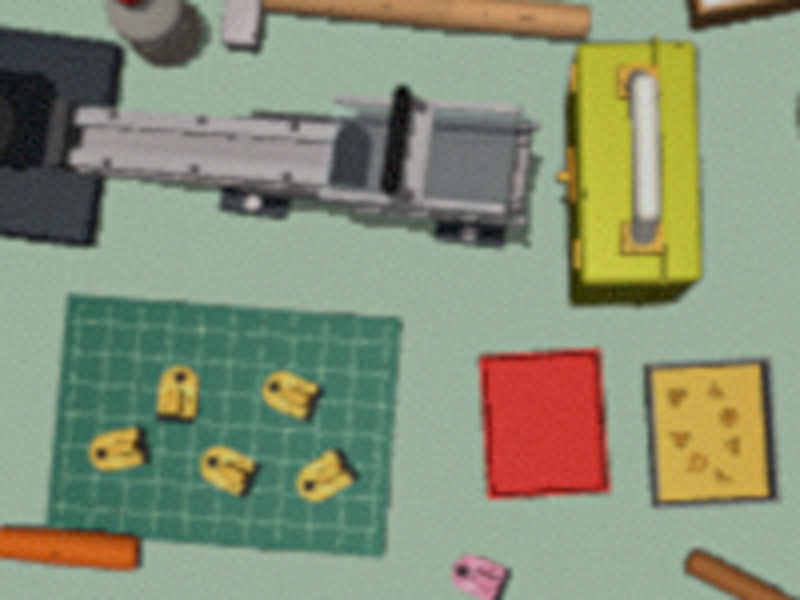

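View pics/scenec.png

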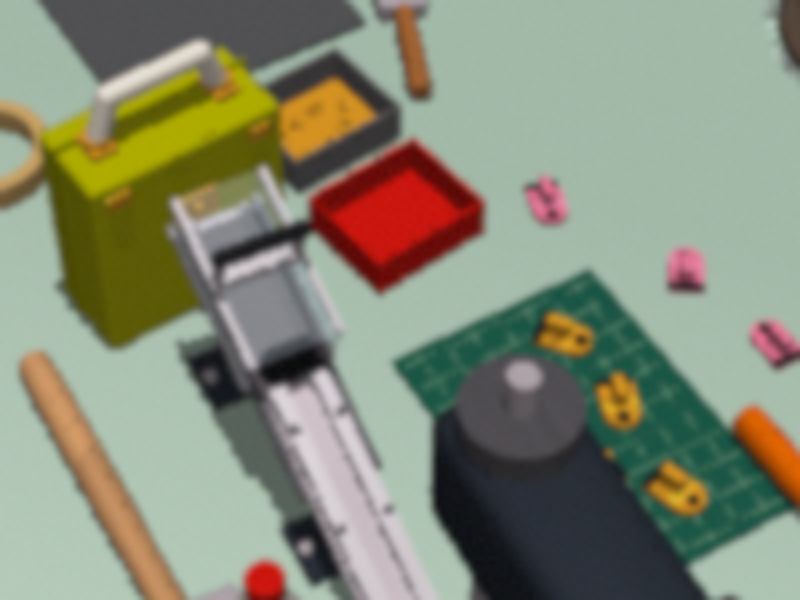

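The top crop confirms five brass clasps with black hole at the rounded end, at crop (178,392), (291,394), (118,450), (228,470) and (326,476). The pink one at (480,577) is not meant. The red bin is at (545,423) and the rivet box at (710,432). The cover handle runs (402,92)–(396,190), and the bag handle (640,75)–(648,235).

```bash
python3 - <<'E'
from h import *
np.set_printoptions(precision=3,suppress=True)
p=cam('top'); q=cam('scene')
t=lambda u,v:(205+u/4-.4,115+v/4-.4)
s=lambda u,v:(230+u/4-.4,165+v/4-.4)
# bag handle
a=onz(p,t(640,75),.209);b=onz(p,t(648,235),.209)
print('bag handle',a,b,(a+b)/2,np.degrees(np.arctan2(*(b-a)[1::-1])))
print('scene z.205',onz(q,s(97,95),.207),onz(q,s(207,48),.207))
print('tri',tri([p,q],[t(644,155),s(152,71)]))
# cover handle
print('cov tri',tri([p,q],[t(402,92),s(220,258)]),tri([p,q],[t(396,190),s(310,230)]),tri([p,q],[t(399,141),s(265,244)]))
L=np.array
print('track low',onz(p,t(75,138),.03),'slot line high',onz(p,t(335,158),.1))
for n,c in dict(scrap=(545,423),riv=(710,432)).items(): print(n,onz(p,t(*c),.02))
for c in [(480,355),(600,350),(490,497),(608,490)]: print(onz(p,t(*c),.035))
cl={'A':((180,378),(178,412)),'B':((270,387),(313,405)),'C':((99,454),(143,444)),'D':((210,458),(250,480)),'E':((308,486),(347,463))}
for n,(h,st) in cl.items():
    h=onz(p,t(*h),.01);st=onz(p,t(*st),.01); print(n,(h+st)/2,'yaw',np.degrees(np.arctan2(*(h-st)[1::-1])))
print('pad corners',[onz(p,c,.006)[:2] for c in [(414,183),(498.5,186),(497.5,264),(412.5,261)]])
E
```

```text
bag handle [ 0.679 -0.105  0.209] [ 0.585 -0.11   0.209] [ 0.632 -0.108  0.209] -176.94464206349934
scene z.205 [ 0.676 -0.114  0.207] [ 0.594 -0.112  0.207]
tri [ 0.634 -0.11   0.209]
cov tri [0.673 0.034 0.184] [0.613 0.039 0.177] [0.643 0.037 0.18 ]
track low [0.673 0.273 0.03 ] slot line high [0.648 0.083 0.1  ]
scrap [ 0.478 -0.058  0.02 ]
riv [ 0.473 -0.173  0.02 ]
[ 0.524 -0.013  0.035]
[ 0.528 -0.095  0.035]
[ 0.427 -0.021  0.035]
[ 0.433 -0.101  0.035]
A [0.495 0.199 0.01 ] yaw -1.8746756020918611
B [0.495 0.12  0.01 ] yaw 68.03733707644155
C [0.457 0.239 0.01 ] yaw 103.45847330391302
D [0.443 0.162 0.01 ] yaw 62.12451285760971
E [0.44  0.093 0.01 ] yaw 121.18080296454143
pad corners [array([ 0.586, -0.265]), array([ 0.58 , -0.505]), array([ 0.361, -0.497]), array([ 0.367, -0.26 ])]
```

```bash
cat >> h.py <<'E'
def down(psi):
    c,s=np.cos(np.radians(psi)),np.sin(np.radians(psi)); return np.array([[c,s,0],[s,-c,0],[0,0,-1.]])
def rel(P0,P1):
    (a,A),(b,B)=P0,P1
    return np.round(np.r_[R.from_matrix(A.T@B).as_rotvec(),A.T@(np.array(b)-a)],3).tolist()
def now():
    o=ctrl.get_obs(); return np.array(o['ee_pos']),R.from_rotvec(o['orientation']).as_matrix()
def plan(*calls):
    P=now()
    for c in calls:
        print([rel(P,t) for t in c]); P=c[-1]
E
python3 - <<'E'
from h import *
D=down(180)
plan([([.40,.25,.33],down(172)),([.633,-.109,.30],D)],[([.633,-.109,.186],D)])
E
```

```text
[[-0.0, 0.0, -0.14, -0.315, -0.274, -0.107], [-0.0, 0.0, -0.28, -0.638, -0.555, -0.077]]
[[0.0, 0.0, 0.0, 0.0, 0.0, 0.114]]
```

Call:
apply_moves(
  rows=[
    [0,0,-0.14,-0.315,-0.274,-0.107,0.06],
    [0,0,-0.14,-0.315,-0.274,-0.107,0.06],
    [0,0,-0.14,-0.315,-0.274,-0.107,0.06],
    [0,0,-0.14,-0.315,-0.274,-0.107,0.06],
    [0,0,-0.14,-0.315,-0.274,-0.107,0.06],
    [0,0,-0.14,-0.315,-0.274,-0.107,0.06],
    [0,0,-0.14,-0.315,-0.274,-0.107,0.06],
    [0,0,-0.14,-0.315,-0.274,-0.107,0.06],
    [0,0,-0.14,-0.315,-0.274,-0.107,0.06],
    [0,0,-0.28,-0.638,-0.555,-0.077,0.06],
    [0,0,-0.28,-0.638,-0.555,-0.077,0.06],
    [0,0,-0.28,-0.638,-0.555,-0.077,0.06],
  ],
)

```text
time_s: 2.6
ee_pos: [0.4786, 0.1286, 0.32]
orientation: [-0.003, 3.141, 0.001]
wrist_force: [0.8, 0.8, 0.2]
width: 0.0601
```

```bash
python3 - <<'E'
from h import *
D=down(180)
plan([([.633,-.109,.30],D)])
E
```

```text
[[0.001, 0.001, 0.002, -0.154, -0.238, 0.02]]
```

Call:
apply_moves(
  rows=[
    [0.001,0.001,0.002,-0.154,-0.238,0.02,0.06],
    [0.001,0.001,0.002,-0.154,-0.238,0.02,0.06],
    [0.001,0.001,0.002,-0.154,-0.238,0.02,0.06],
    [0.001,0.001,0.002,-0.154,-0.238,0.02,0.06],
    [0.001,0.001,0.002,-0.154,-0.238,0.02,0.06],
    [0.001,0.001,0.002,-0.154,-0.238,0.02,0.06],
    [0.001,0.001,0.002,-0.154,-0.238,0.02,0.06],
    [0.001,0.001,0.002,-0.154,-0.238,0.02,0.06],
  ],
)

```text
time_s: 3.4
ee_pos: [0.633, -0.1097, 0.2994]
orientation: [-0.003, -3.141, 0.0]
wrist_force: [-0.5, 0.8, 0.6]
width: 0.0598
```

```bash
python3 - <<'E'
from h import *
p=cam('wrist'); save(p,'w1'); print(ctrl.get_obs()['ee_pos'],proj(p,[.633,-.109,.205]))
E
```

```text
[ 0.63287385 -0.10838114  0.299681  ] [323.75516808 200.45152134]
```

View pics/w1.png

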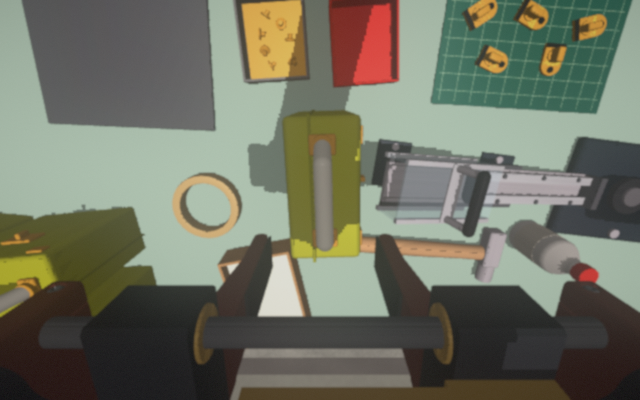

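The wrist view shows the bag handle from (321,150) to (325,245), centred on the predicted (324,200). So I descend and grip.

Call:
apply_moves(
  rows=[
    [0,0,0,0,0,0.05,0.06],
    [0,0,0,0,0,0.1,0.06],
    [0,0,0,0,0,0.114,0.06],
    [0,0,0,0,0,0.114,0.06],
    [0,0,0,0,0,0.114,0.005],
    [0,0,0,0,0,0.114,0.005],
    [0,0,0,0,0,0.114,0.005],
    [0,0,0,0,0,0.114,0.005],
    [0,0,0,0,0,0.114,0.005],
    [0,0,0,0,0,0.09,0.005],
    [0,0,0,0,0,0.06,0.005],
    [0,0,0,0,0,0.03,0.005],
  ],
  newtons=45,
)

```text
time_s: 4.65
ee_pos: [0.6326, -0.1085, 0.2706]
orientation: [-0.0, -3.14, -0.0]
wrist_force: [0.4, 0.0, -1.0]
width: 0.0053
```

```bash
python3 - <<'E'
from h import *
D=down(180)
o=ctrl.get_obs();print(o['wrist_force'],o['width'],o['ee_pos'])
plan([([.633,-.14,.27],D),([.474,-.380,.27],D)],[([.474,-.380,.1925],D)])
E
```

```text
[ 0.3760957   0.03044186 -0.95724237] 0.005293786801382786 [ 0.63259845 -0.10851849  0.27062037]
[[0.0, -0.001, -0.0, -0.0, -0.031, 0.001], [0.0, -0.001, -0.0, 0.159, -0.272, 0.001]]
[[0.0, 0.0, 0.0, 0.0, 0.0, 0.078]]
```

```bash
python3 - <<'E'
from h import *
p=cam('wrist');q=cam('scene')
a=p['frame'][:300,150:450];b=cv2.resize(q['frame'][150:290,220:380],None,fx=2.2,fy=2.2)[:300]
cv2.imwrite('pics/m1.png',np.hstack([a,b])[:,:,::-1])
E
```

```text
(no output)
```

View pics/m1.png

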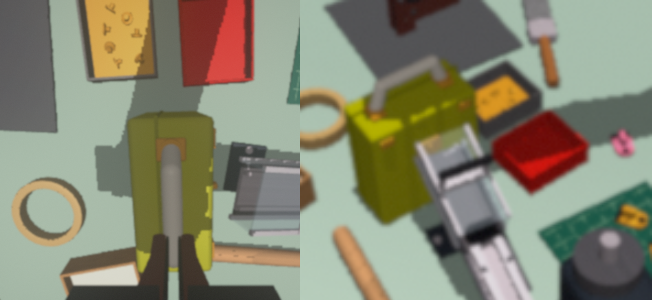

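The bag still stands where it was, and the fingers are closed above the handle because they needed more time. I'll open, lower again and close for longer.

Call:
apply_moves(
  rows=[
    [0,0,0,0,0,0,0.04],
    [0,0,0,0,0,0,0.04],
    [0,0,0,0,0,0,0.04],
    [0,0,0,0,0,0,0.04],
    [0,0,0,0,0,0,0.04],
    [0,0,0,0,0,0,0.04],
    [0,0,0,0,0,0.025,0.04],
    [0,0,0,0,0,0.055,0.04],
    [0,0,0,0,0,0.085,0.04],
    [0,0,0,0,0,0.085,0.04],
  ],
)

```text
time_s: 5.75
ee_pos: [0.6329, -0.1084, 0.1853]
orientation: [-0.0, -3.141, -0.001]
wrist_force: [-0.5, -1.1, -0.1]
width: 0.0396
```

Call:
apply_moves(
  rows=[
    [0,0,0,0,0,0,0.005],
    [0,0,0,0,0,0,0.005],
    [0,0,0,0,0,0,0.005],
    [0,0,0,0,0,0,0.005],
    [0,0,0,0,0,0,0.005],
    [0,0,0,0,0,0,0.005],
    [0,0,0,0,0,0,0.005],
    [0,0,0,0,0,0,0.005],
  ],
  newtons=45,
)

```text
time_s: 6.55
ee_pos: [0.6334, -0.1088, 0.1866]
orientation: [0.0, 3.14, 0.0]
wrist_force: [-1.3, -1.2, 6.3]
width: 0.015
```

Call:
apply_moves(
  rows=[
    [0,0,0,0,0,-0.015,0.005],
    [0,0,0,0,0,-0.04,0.005],
    [0,0,0,0,0,-0.065,0.005],
    [0,0,0,0,0,-0.085,0.005],
    [0,0,0,0,-0.02,-0.085,0.005],
    [0,0,0,0.01,-0.045,-0.085,0.005],
    [0,0,0,0.03,-0.075,-0.085,0.005],
    [0,0,0,0.05,-0.105,-0.085,0.005],
    [0,0,0,0.07,-0.135,-0.085,0.005],
    [0,0,0,0.09,-0.165,-0.085,0.005],
    [0,0,0,0.11,-0.195,-0.085,0.005],
    [0,0,0,0.13,-0.225,-0.085,0.005],
  ],
)

```text
time_s: 7.75
ee_pos: [0.5019, -0.3345, 0.2716]
orientation: [0.0, 3.141, 0.002]
wrist_force: [0.8, -0.9, -5.8]
width: 0.015
```

```bash
python3 - <<'E'
from h import *
D=down(180)
o=ctrl.get_obs();print(o['wrist_force'],o['width'],o['ee_pos'])
plan([([.474,-.380,.27],D),([.474,-.380,.1925],D)])
p=cam('wrist');q=cam('scene')
a=p['frame'][:300,150:450];b=cv2.resize(q['frame'][100:240,200:360],None,fx=2.2,fy=2.2)[:300]
cv2.imwrite('pics/m2.png',np.hstack([a,b])[:,:,::-1])
E
```

```text
[ 0.80669357 -0.87205727 -5.79581882] 0.014991408138153854 [ 0.50193324 -0.334451    0.27155012]
[[0.001, 0.001, -0.0, 0.028, -0.046, 0.001], [0.001, 0.001, -0.0, 0.028, -0.046, 0.079]]
```

View pics/m2.png

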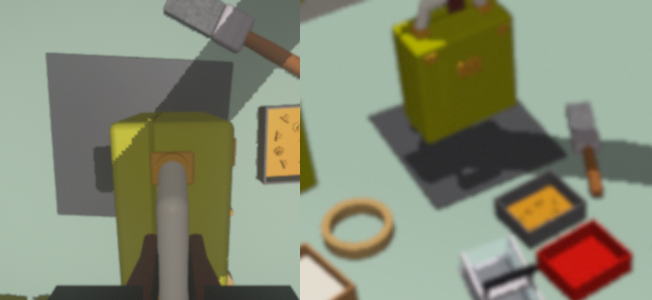

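The bag hangs level above the pad, so I lower it gently, release and rise.

Call:
apply_moves(
  rows=[
    [0,0,0,0.014,-0.023,0,0.005],
    [0,0,0,0.028,-0.046,0,0.005],
    [0,0,0,0.028,-0.046,0.02,0.005],
    [0,0,0,0.028,-0.046,0.04,0.005],
    [0,0,0,0.028,-0.046,0.06,0.005],
    [0,0,0,0.028,-0.046,0.07,0.005],
    [0,0,0,0.028,-0.046,0.075,0.005],
    [0,0,0,0.028,-0.046,0.079,0.005],
    [0,0,0,0.028,-0.046,0.079,0.005],
    [0,0,0,0.028,-0.046,0.079,0.005],
  ],
)

```text
time_s: 8.85
ee_pos: [0.4703, -0.386, 0.1944]
orientation: [0.014, 3.141, -0.006]
wrist_force: [0.7, 0.2, -2.2]
width: 0.0147
```

Call:
apply_moves(
  rows=[
    [0,0,0,0,0,0,0.05],
    [0,0,0,0,0,0,0.05],
    [0,0,0,0,0,0,0.05],
    [0,0,0,0,0,0,0.05],
    [0,0,0,0,0,0,0.05],
    [0,0,0,0,0,0,0.05],
    [0,0,0,0,0,-0.03,0.05],
    [0,0,0,0,0,-0.07,0.05],
    [0,0,0,0,0,-0.12,0.05],
    [0,0,0,-0.03,0.03,-0.15,0.05],
    [0,0,0,-0.06,0.07,-0.15,0.05],
    [0,0,0,-0.09,0.11,-0.15,0.05],
  ],
)

```text
time_s: 10.05
ee_pos: [0.5613, -0.2771, 0.3457]
orientation: [0.017, 3.138, -0.007]
wrist_force: [0.4, -0.1, -0.3]
width: 0.0499
```

```bash
python3 - <<'E'
from h import *
plan([([.55,-.05,.36],down(180)),([.55,.02,.36],down(90))])
q=cam('scene');t=cam('top')
a=cv2.resize(q['frame'][80:200,200:360],(400,300));b=cv2.resize(t['frame'][110:300,380:540],(400,475))[:300]
cv2.imwrite('pics/m3.png',np.hstack([a,b])[:,:,::-1])
E
```

```text
[[-0.005, 0.003, -0.011, 0.014, 0.227, -0.015], [-0.001, 0.006, 1.56, 0.014, 0.297, -0.016]]
```

View pics/m3.png

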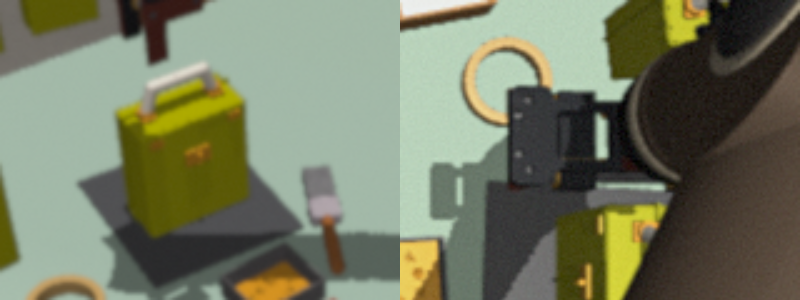

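The bag stands upright on the pad. Next I look at the track and mat from above.

Call:
apply_moves(
  rows=[
    [-0.005,0.003,-0.01,0.045,0.347,-0.035,0.03],
    [-0.005,0.003,-0.01,0.045,0.347,-0.035,0.03],
    [-0.005,0.003,-0.01,0.045,0.347,-0.035,0.03],
    [-0.005,0.003,-0.01,0.045,0.347,-0.035,0.03],
    [-0.005,0.003,-0.01,0.045,0.347,-0.035,0.03],
    [-0.005,0.003,-0.01,0.045,0.347,-0.035,0.03],
    [-0.005,0.003,-0.01,0.045,0.347,-0.035,0.03],
    [-0.005,0.003,-0.01,0.045,0.347,-0.035,0.03],
    [-0.005,0.003,-0.01,0.045,0.347,-0.035,0.03],
    [-0.005,0.003,-0.01,0.045,0.347,-0.035,0.03],
  ],
)

```text
time_s: 11.15
ee_pos: [0.5196, 0.0758, 0.3779]
orientation: [0.018, -3.14, -0.006]
wrist_force: [-0.2, 0.3, -0.2]
width: 0.0299
```

```bash
python3 - <<'E'
from h import *
import pickle
p=cam('wrist'); save(p,'w2'); pickle.dump(p,open('w2.pkl','wb')); print(p['C'],p['camera_matrix'])
for X in [[.643,.037,.18],[.673,.273,.03],[.648,.083,.1],[.495,.199,.01]]: print(proj(p,X))
E
```

```text
[[-0.01108506  0.95338332  0.30155823  0.43690644]
 [ 0.99993154  0.0094391   0.00691482  0.07442977]
 [ 0.00374604  0.30161424 -0.95342269  0.5407324 ]
 [ 0.          0.          0.          1.        ]] [[307.80043397   0.         322.98523102]
 [  0.         307.80043397 199.01042176]
 [  0.           0.           1.        ]]
[291.84036527 265.24770117]
[429.72339591 239.1241331 ]
[325.89751174 242.51842232]
[394.55375092 138.25053043]
```

View pics/w2.png

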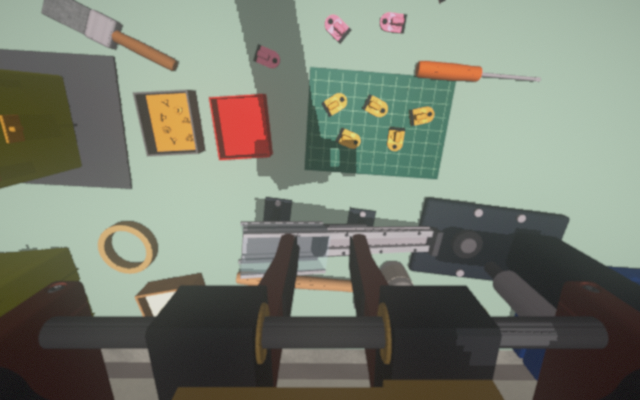

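```bash
python3 - <<'E'
import cv2
f=cv2.imread('pics/w1.png')[130:245,370:636]; g=cv2.imread('pics/w2.png')[60:190,300:460]
a=cv2.resize(f,(798,345),interpolation=cv2.INTER_CUBIC); b=cv2.resize(g,(314,255),interpolation=cv2.INTER_CUBIC)
import numpy as np
c=np.zeros((600,798,3),np.uint8); c[:345]=a; c[345:,:314]=b
cv2.imwrite('pics/m4.png',c)
E
```

```text
(no output)
```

View pics/m4.png

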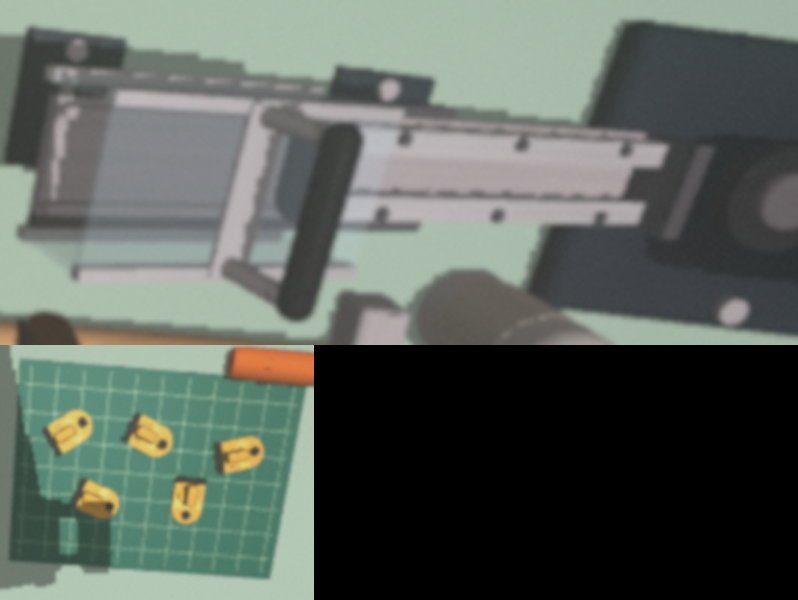

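```bash
cat > fit.py <<'E'
from h import *
import pickle
from scipy.optimize import least_squares
np.set_printoptions(precision=4,suppress=True)
w2=pickle.load(open('w2.pkl','rb'))
HE=np.array(w2['hand_eye'])
T=np.eye(4);T[:3,:3]=R.from_rotvec([-.003,-3.141,0]).as_matrix();T[:3,3]=[.63287,-.10838,.29968]
w1=dict(camera_matrix=w2['camera_matrix'],C=T@HE)
top=cam('top');sc=cam('scene')
t=lambda u,v:(205+u/4-.4,115+v/4-.4)
s=lambda u,v:(230+u/4-.4,165+v/4-.4)
w=lambda u,v:(370+u/3-.3,130+v/3-.3)
TH=.33
def frame(q):
    ph=q[2]; h=np.array([np.cos(ph),np.sin(ph),0]); z=np.array([0,0,1.])
    X=h*np.cos(TH)+z*np.sin(TH); N=-h*np.sin(TH)+z*np.cos(TH); Y=np.cross(N,X)
    return np.array([q[0],q[1],.022]),np.c_[X,Y,N]
def pt(q,x,y,n): o,M=frame(q); return o+M@np.array([x,y,n])
# uphill=-y world; Y=N x X -> toward +x world
def res(q):
    r=[]
    def ob(p,uv,X,wt=1): r.extend(wt*(proj(p,X)-np.array(uv)))
    for i,(a,b) in enumerate([((404,138),(381,214)),((521,144),(497,215)),((626,150),(600,218))]):
        ob(w1,w(*a),pt(q,q[3+i],-q[6],.011)); ob(w1,w(*b),pt(q,q[3+i],q[6],.011))
    ob(w1,w(345,133),pt(q,.2675,-.025,.073)); ob(w1,w(297,305),pt(q,.2675,.025,.073))
    ob(top,t(402,92),pt(q,.2675,.025,.073)); ob(top,t(396,190),pt(q,.2675,-.025,.073))
    ob(sc,s(220,258),pt(q,.2675,.025,.073)); ob(sc,s(310,230),pt(q,.2675,-.025,.073))
    ob(top,t(107,162),pt(q,q[5],-q[6],.011));ob(top,t(287,177),pt(q,q[3],-q[6],.011))
    ob(top,t(202,119),pt(q,q[4],q[6],.011));ob(top,t(294,126),pt(q,q[3],q[6],.011))
    return np.array(r)
f=least_squares(res,[.67,.27,np.radians(-96),.19,.1,.02,.012],loss='soft_l1')
if __name__=='__main__':
    q=f.x;print(q,np.degrees(q[2]));print(res(q).reshape(-1,2))
    for n,a in dict(foot=(0,0,0),load=(.25,0,0),top=(.33,0,0),handle=(.2675,0,.073),jam=(.213,0,.007)).items(): print(n,pt(q,*a))
    np.save('track.npy',q)
    g=lambda u,v:(300+u*160/314-.3,60+(v-345)*130/255-.3)
    cl={'A':((186,516),(189,482)),'B':((109,508),(80,491)),'C':((258,450),(221,458)),'D':((162,445),(131,427)),'E':((84,421),(51,444))}
    for n,(h,st) in cl.items():
        h=onz(w2,g(*h),.007);st=onz(w2,g(*st),.007); m=(h+st)/2;print(n,m,'yaw',np.degrees(np.arctan2(*(h-st)[1::-1])))
E
python3 fit.py
```

```text
[ 0.6756  0.2678 -1.7059  0.1656  0.0944  0.0233  0.0168] -97.73884712150138
[[-0.1886 -0.7947]
 [-0.6289 -0.7409]
 [ 0.0223 -0.1854]
 [-0.5515 -0.018 ]
 [-0.2178  0.1277]
 [-0.4391 -0.0789]
 [-1.5246  4.1241]
 [ 0.0167 -4.8812]
 [-0.9891  1.9836]
 [-2.6184 -2.1736]
 [ 1.8178  1.6592]
 [-2.4159  2.0194]
 [-1.702  -0.6294]
 [-1.0013 -0.2545]
 [-1.1486 -0.0199]
 [-0.7747  0.0468]]
foot [0.6756 0.2678 0.022 ]
load [0.6437 0.0335 0.103 ]
top [ 0.6335 -0.0415  0.1289]
handle [0.6447 0.0405 0.1777]
jam [0.6487 0.0704 0.0976]
A [0.4954 0.2009 0.007 ] yaw -0.42764017187330133
B [0.4966 0.1197 0.007 ] yaw 60.89605458189185
C [0.4568 0.2422 0.007 ] yaw 102.64942104742364
D [0.443  0.1619 0.007 ] yaw 62.232143796459766
E [0.441  0.0948 0.007 ] yaw 124.50662512995663
```

```bash
sed -i "s/,-\.025,\.073/,-q[7],.073/g;s/,\.025,\.073/,q[7],.073/g;s/\.02,\.012\]/.02,.012,.028]/" fit.py; python3 fit.py | head -24; python3 - <<'E'
from h import *
plan([([.644,.040,.26],down(173)),([.644,.040,.159],down(173))])
E
```

```text
[ 0.6753  0.2682 -1.7024  0.1659  0.0948  0.0238  0.0168  0.0297] -97.54233672153016
[[-0.2361 -0.6228]
 [-0.5862 -0.568 ]
 [-0.0108 -0.1943]
 [-0.5024 -0.0158]
 [-0.2372 -0.0414]
 [-0.3835 -0.2285]
 [-0.0126 -0.1933]
 [-1.0028 -0.0944]
 [-0.8348 -0.1384]
 [-2.9711 -0.4462]
 [-0.0339  2.468 ]
 [-0.8458  1.516 ]
 [-1.6344 -0.5364]
 [-0.9734 -0.3342]
 [-1.1471 -0.0152]
 [-0.7905 -0.0359]]
foot [0.6753 0.2682 0.022 ]
load [0.6442 0.0337 0.103 ]
top [ 0.6343 -0.0413  0.1289]
handle [0.6452 0.0407 0.1777]
jam [0.6491 0.0706 0.0976]
A [0.4954 0.2009 0.007 ] yaw -0.42764017187330133
B [0.4966 0.1197 0.007 ] yaw 60.89605458189185
[[0.005, -0.002, 0.132, -0.124, -0.038, 0.118], [0.005, -0.002, 0.132, -0.124, -0.038, 0.219]]
```

Call:
apply_moves(
  rows=[
    [0.005,-0.002,0.132,-0.124,-0.036,0.06,0.036],
    [0.005,-0.002,0.132,-0.124,-0.036,0.1,0.036],
    [0.005,-0.002,0.132,-0.124,-0.036,0.118,0.036],
    [0.005,-0.002,0.132,-0.124,-0.036,0.118,0.036],
    [0.005,-0.002,0.132,-0.124,-0.036,0.15,0.036],
    [0.005,-0.002,0.132,-0.124,-0.036,0.19,0.036],
    [0.005,-0.002,0.132,-0.124,-0.036,0.219,0.036],
    [0.005,-0.002,0.132,-0.124,-0.036,0.219,0.036],
    [0.005,-0.002,0.132,-0.124,-0.036,0.219,0.004],
    [0.005,-0.002,0.132,-0.124,-0.036,0.219,0.004],
    [0.005,-0.002,0.132,-0.124,-0.036,0.219,0.004],
    [0.005,-0.002,0.132,-0.124,-0.036,0.219,0.004],
  ],
  newtons=25,
)

```text
time_s: 12.6
ee_pos: [0.6445, 0.0411, 0.1601]
orientation: [0.192, 3.133, -0.001]
wrist_force: [0.8, -2.5, 0.8]
width: 0.0115
```

```bash
python3 - <<'E'
from h import *
o=ctrl.get_obs();print(o['wrist_force'],o['width'])
P=now(); _,M=__import__('fit').frame(np.load('track.npy')); X=M[:,0]
for d in [.02,.05,.08,.11,.113]: print(rel(P,(P[0]+X*d,P[1])))
E
```

```text
[ 0.82349557 -2.46747704  0.75450231] 0.011516198700008426
[0.0, 0.0, 0.0, 0.0, -0.019, -0.006]
[0.0, 0.0, 0.0, 0.0, -0.047, -0.016]
[0.0, 0.0, 0.0, 0.001, -0.076, -0.026]
[0.0, 0.0, 0.0, 0.001, -0.104, -0.036]
[0.0, 0.0, 0.0, 0.001, -0.107, -0.037]
```

Call:
apply_moves(
  rows=[
    [0,0,0,0,-0.01,-0.003,0.004],
    [0,0,0,0,-0.019,-0.006,0.004],
    [0,0,0,0,-0.033,-0.011,0.004],
    [0,0,0,0,-0.047,-0.016,0.004],
    [0,0,0,0.001,-0.061,-0.021,0.004],
    [0,0,0,0.001,-0.076,-0.026,0.004],
    [0,0,0,0.001,-0.09,-0.031,0.004],
    [0,0,0,0.001,-0.104,-0.036,0.004],
    [0,0,0,0.001,-0.106,-0.037,0.004],
    [0,0,0,0.001,-0.106,-0.037,0.004],
  ],
)

```text
time_s: 13.7
ee_pos: [0.6311, -0.0615, 0.1963]
orientation: [0.19, 3.132, 0.005]
wrist_force: [8.9, 7.0, -11.2]
width: 0.0111
```

Call:
apply_moves(
  rows=[
    [0,0,0,0,0,0,0.036],
    [0,0,0,0,0,0,0.036],
    [0,0,0,0,0,0,0.036],
    [0,0,0,0,0,0,0.036],
    [0,0,0,0,0,-0.04,0.036],
    [0,0,0,0,0,-0.09,0.036],
    [0,0,0,0.03,0.03,-0.13,0.036],
    [0,0,0,0.06,0.07,-0.15,0.036],
    [0,0,0,0.09,0.12,-0.15,0.036],
    [0,0,0,0.11,0.13,-0.15,0.036],
  ],
)

```text
time_s: 14.7
ee_pos: [0.5364, 0.0833, 0.3475]
orientation: [0.187, 3.131, 0.007]
wrist_force: [1.0, 0.5, -1.2]
width: 0.0361
```

```bash
python3 - <<'E'
from h import *
from fit import pt,frame
q=np.load('track.npy')
p=cam('wrist')
print(ctrl.get_obs()['ee_pos'],proj(p,pt(q,.213,0,.02)),proj(p,pt(q,.377,0,.073)))
u,v=proj(p,pt(q,.26,0,.0)).astype(int); l=max(0,u-110);t=max(0,v-80)
crop(p,'w3',(l,t,min(640,l+220),min(400,t+160)),3.6); print(l,t)
E
```

```text
[0.5358 0.0826 0.3471] [323.7094 245.9879] [200.1614 286.3065]
178 164
```

View pics/w3.png

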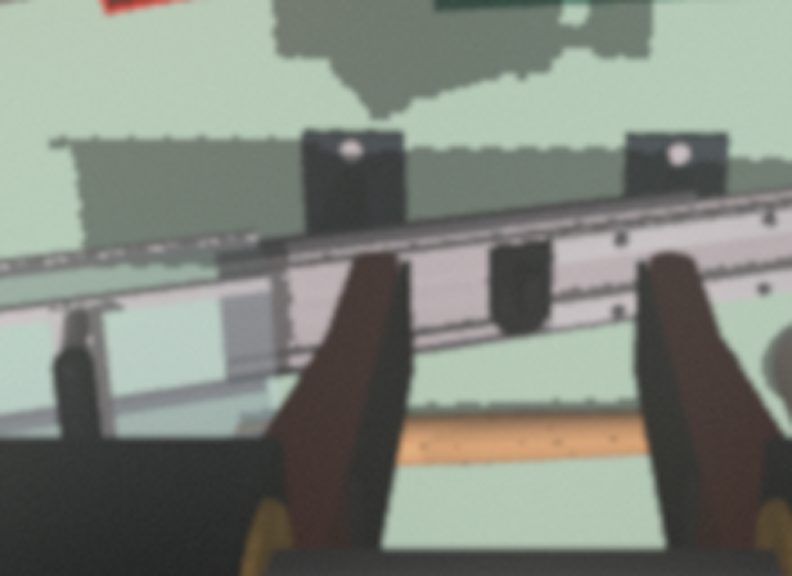

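The view shows the cover open, its front edge at crop (285,320), and the black jam lying across the walls at crop (520,288). Its rounded end is on the far side, so the knob lies 5 mm towards the robot. Next I grip its knob with the tool square to the track.

```bash
cat >> h.py <<'E'
def trk(x,y,n):
    from fit import frame
    o,M=frame(np.load('track.npy')); return o+M@np.array([x,y,n]),M
def jamR():
    M=trk(0,0,0)[1]; return np.c_[-M[:,1],-M[:,0],-M[:,2]]
def loadR():   # tool x = downhill (clasp x), z into the floor, y = z cross x
    M=trk(0,0,0)[1]; x=-M[:,0]; z=-M[:,2]; return np.c_[x,np.cross(z,x),z]
E
sed -i 's/^f=least/if __name__=="__main__": f=least/; s/^top=cam.*/if __name__=="__main__": top=cam("top");sc=cam("scene")/' fit.py
python3 - <<'E'
from h import *
A=trk(.213,-.005,.09)[0];B=trk(.213,-.005,.0145)[0];J=jamR()
print(A,B,J)
plan([(A,J)],[(B,J)],[(A,J)])
E
```

```text
[0.6477 0.098  0.1762] [0.6445 0.0737 0.1047] [[-0.9913  0.1242 -0.0425]
 [ 0.1313  0.9379 -0.3212]
 [-0.     -0.324  -0.946 ]]
[[0.335, 0.006, 0.014, -0.109, 0.028, 0.171]]
[[0.0, 0.0, 0.0, 0.0, 0.0, 0.076]]
[[0.0, 0.0, 0.0, -0.0, -0.0, -0.076]]
```

Call:
apply_moves(
  rows=[
    [0.12,0.006,0.014,-0.05,0.01,0.04,0.036],
    [0.24,0.006,0.014,-0.09,0.02,0.08,0.036],
    [0.335,0.006,0.014,-0.109,0.028,0.12,0.036],
    [0.335,0.006,0.014,-0.109,0.028,0.16,0.036],
    [0.335,0.006,0.014,-0.109,0.028,0.171,0.036],
    [0.335,0.006,0.014,-0.109,0.028,0.171,0.036],
    [0.335,0.006,0.014,-0.109,0.028,0.171,0.036],
  ],
)

```text
time_s: 15.55
ee_pos: [0.649, 0.0964, 0.1794]
orientation: [-0.207, -3.073, 0.512]
wrist_force: [-0.3, -0.7, 1.3]
width: 0.0356
```

```bash
python3 - <<'E'
from h import *
J=jamR();plan([(trk(.213,-.005,.0145)[0],J)])
E
```

```text
[[0.0, 0.002, -0.003, 0.002, 0.002, 0.078]]
```

Call:
apply_moves(
  rows=[
    [0,0.002,-0.003,0.002,0.002,0.03,0.036],
    [0,0.002,-0.003,0.002,0.002,0.06,0.036],
    [0,0.002,-0.003,0.002,0.002,0.078,0.036],
    [0,0.002,-0.003,0.002,0.002,0.078,0.036],
    [0,0.002,-0.003,0.002,0.002,0.078,0.036],
    [0,0.002,-0.003,0.002,0.002,0.078,0.003],
    [0,0.002,-0.003,0.002,0.002,0.078,0.003],
    [0,0.002,-0.003,0.002,0.002,0.078,0.003],
    [0,0.002,-0.003,0.002,0.002,0.078,0.003],
    [0,0.002,-0.003,0.002,0.002,0.078,0.003],
    [0,0.002,-0.003,0.002,0.002,0.078,0.003],
  ],
  newtons=25,
)

```text
time_s: 16.65
ee_pos: [0.6444, 0.0739, 0.1054]
orientation: [-0.203, -3.072, 0.511]
wrist_force: [-1.5, 1.4, 5.3]
width: 0.0086
```

Call:
apply_moves(
  rows=[
    [0,0,0,0,0,-0.015,0.003],
    [0,0,0,0,0,-0.04,0.003],
    [0,0,0,0,0,-0.08,0.003],
    [0,0,0,0,0,-0.1,0.003],
  ],
)

```text
time_s: 17.05
ee_pos: [0.6496, 0.1075, 0.2036]
orientation: [-0.202, -3.075, 0.509]
wrist_force: [0.6, 0.5, -0.3]
width: 0.0087
```

```bash
python3 - <<'E'
from h import *
print(ctrl.get_obs()['width'])
D=down(172)
plan([([.478,-.058,.16],D),([.478,-.058,.035],D)],[([.478,-.058,.16],D)])
E
```

```text
0.008741072067184736
[[-0.328, 0.005, 0.008, 0.149, -0.163, 0.101], [-0.328, 0.005, 0.008, 0.149, -0.122, 0.219]]
[[0.0, 0.0, 0.0, 0.0, 0.0, -0.125]]
```

Call:
apply_moves(
  rows=[
    [-0.1,0,0,0.04,-0.04,0.0,0.003],
    [-0.2,0,0,0.08,-0.08,0.02,0.003],
    [-0.328,0.005,0.008,0.12,-0.12,0.06,0.003],
    [-0.328,0.005,0.008,0.149,-0.163,0.101,0.003],
    [-0.328,0.005,0.008,0.149,-0.163,0.101,0.003],
    [-0.328,0.005,0.008,0.149,-0.145,0.15,0.003],
    [-0.328,0.005,0.008,0.149,-0.13,0.195,0.003],
    [-0.328,0.005,0.008,0.149,-0.12,0.224,0.003],
    [-0.328,0.005,0.008,0.149,-0.12,0.224,0.003],
    [-0.328,0.005,0.008,0.149,-0.12,0.224,0.003],
  ],
)

```text
time_s: 18.05
ee_pos: [0.4785, -0.0575, 0.0303]
orientation: [-0.219, -3.133, -0.0]
wrist_force: [0.2, 0.4, 0.2]
width: 0.0088
```

Call:
apply_moves(
  rows=[
    [0,0,0,0,0,0,0.028],
    [0,0,0,0,0,0,0.028],
    [0,0,0,0,0,0,0.028],
    [0,0,0,0,0,0,0.028],
    [0,0,0,0,0,-0.05,0.028],
    [0,0,0,0,0,-0.1,0.036],
    [0,0,0,0,0,-0.14,0.036],
    [0,0,0,0.05,-0.02,-0.18,0.036],
    [0,0,0,0.1,-0.05,-0.22,0.036],
    [0,0,0,0.13,-0.05,-0.26,0.036],
  ],
)

```text
time_s: 19.05
ee_pos: [0.3648, -0.0872, 0.2656]
orientation: [-0.221, -3.132, 0.0]
wrist_force: [1.1, 0.3, 1.0]
width: 0.0361
```

```bash
python3 - <<'E'
from h import *
p=cam('top');crop(p,'t2',(205,115,405,265),4)
E
```

```text
(no output)
```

View pics/t2.png

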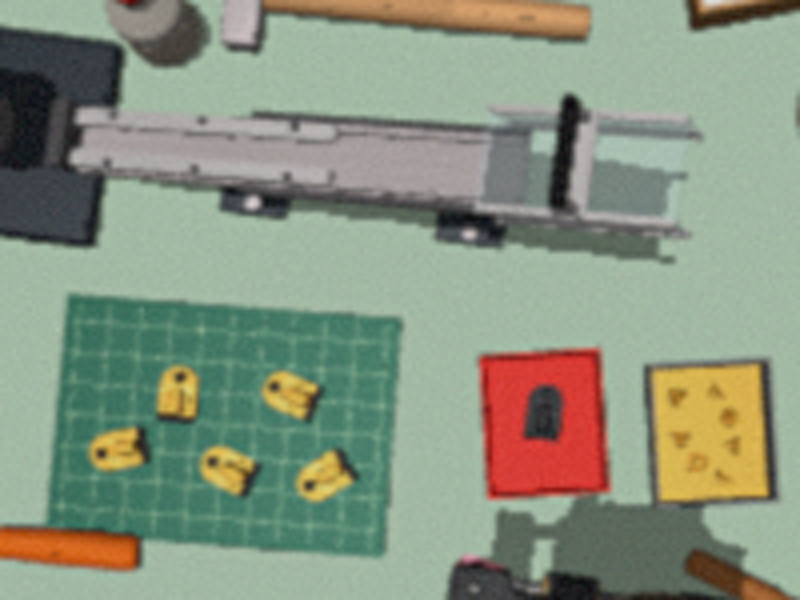

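The jam is in the red bin at crop (543,413), the cover is open, and the five brass clasps haven't moved. I check the track fit by overlay and measure the clasps by segmentation.

```bash
cat > cl.py <<'E'
from h import *
def clasps(p, z=.008):
    """whole-clasp blobs (non-green) on the mat: centre, yaw of the rounded end"""
    f=p['frame']; hsv=cv2.cvtColor(f,cv2.COLOR_RGB2HSV); h,s,v=cv2.split(hsv)
    yel=((h>14)&(h<34)&(s>110)&(v>90)).astype(np.uint8)
    n,lab,st,ce=cv2.connectedComponentsWithStats(cv2.morphologyEx(yel,cv2.MORPH_CLOSE,np.ones((3,3))))
    out=[]
    for i in range(1,n):
        c=onz(p,ce[i],z)
        if not(.36<c[0]<.58 and .03<c[1]<.32) or st[i,4]<15: continue
        # local patch resampled top-down at 0.5 mm
        N=80; g=(np.arange(N)-N/2)*.0007
        uv=np.array([[proj(p,[c[0]+a,c[1]+b,z]) for b in g] for a in g],np.float32)
        P=cv2.remap(f,uv,None,cv2.INTER_LINEAR); H,S,V=cv2.split(cv2.cvtColor(P,cv2.COLOR_RGB2HSV))
        Y=(H>14)&(H<36)&(S>100)&(V>80); dk=(V<70)
        hull=cv2.convexHull(np.argwhere(Y)[:,::-1].astype(np.int32)); Hm=cv2.fillConvexPoly(np.zeros((N,N),np.uint8),hull,1)
        near=cv2.dilate(Hm,np.ones((9,9)))>0
        B=(Hm>0)|(dk&near); pts=np.argwhere(B)*.0007-N/2*.0007
        m=pts.mean(0); w,e=np.linalg.eigh(np.cov((pts-m).T)); ax=e[:,1]
        ym=np.argwhere(Y).mean(0)*.0007-N/2*.0007
        if (ym-m)@ax<0: ax=-ax
        ext=(pts-m)@ax; wd=(pts-m)@e[:,0]
        m2=m+ax*(ext.max()+ext.min())/2
        out.append((c[:2]+m2,np.degrees(np.arctan2(ax[1],ax[0])),np.ptp(ext),np.ptp(wd)))
    return out
if __name__=='__main__':
    for a in clasps(cam('top')): print(np.round(a[0],4),np.round(a[1:],3))
E
python3 cl.py; python3 - <<'E'
from h import *
import pickle
from fit import pt
q=np.load('track.npy')
w2=pickle.load(open('w2.pkl','rb'));T=np.eye(4);T[:3,:3]=R.from_rotvec([.187,3.131,.007]).as_matrix();T[:3,3]=[.5358,.0826,.3471]
w=dict(camera_matrix=w2['camera_matrix'],C=T@np.array(w2['hand_eye'])); top=cam('top')
def ov(p,im,l,t,k):
    for y,n,a,b,c in [(.0165,.007,.2,.33,(0,0,255)),(-.0165,.007,.2,.33,(0,0,255)),(.009,.011,0,.2,(255,0,0)),(-.009,.011,0,.2,(255,0,0)),]:
        A,B=[tuple(int(v) for v in (proj(p,pt(q,x,y,n))-[l,t]+.5)*k) for x in (a,b)]; cv2.line(im,A,B,c,1)
a=cv2.imread('pics/w3.png'); ov(w,a,178,164,3.6); b=cv2.imread('pics/t2.png'); ov(top,b,205,115,4)
cv2.imwrite('pics/ov.png',np.vstack([a[200:400],np.pad(b[60:290,:792],((0,0),(0,0),(0,0)))]))
E
```

```text
[0.4884 0.2062] [-34.595   0.057   0.035]
[0.4966 0.1208] [6.9587e+01 3.8000e-02 2.7000e-02]
[0.4562 0.2413] [1.02004e+02 4.10000e-02 2.80000e-02]
[0.4431 0.1639] [6.4347e+01 3.9000e-02 2.7000e-02]
[0.4385 0.096 ] [1.2153e+02 3.9000e-02 2.7000e-02]
```

View pics/ov.png

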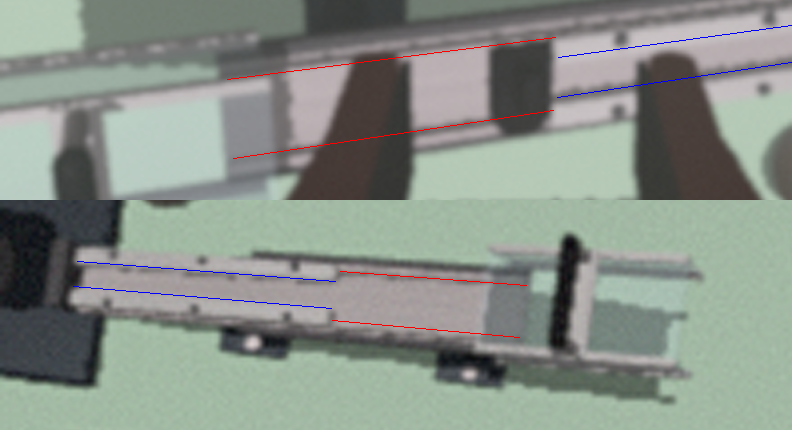

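The overlay lines sit on the channel's walls and the slot to within about 1 mm in both views. Starting with clasp E, the one nearest the bin.

```bash
cat > pk.py <<'E'
from h import *
def pick(x,y,yaw):
    k=np.array([x,y])-.005*np.array([np.cos(np.radians(yaw)),np.sin(np.radians(yaw))]); D=down(yaw)
    plan([([*k,.08],D),([*k,.0095],D)])
def carry():
    L=loadR(); print('carry');P=now();U=(P[0]+[0,0,.12],P[1])
    H=trk(.255,0,.07)[0]
    print(rel(P,(P[0]+[0,0,.15],P[1])),rel(P,(H,L)))
def drop():
    L=loadR();plan([(trk(.255,0,.011)[0],L)])
E
python3 -c "
from pk import *
pick(.440,.0955,122.5)"
```

```text
[[0.005, 0.004, 0.863, -0.049, 0.186, 0.188], [0.005, 0.004, 0.863, -0.048, 0.186, 0.259]]
```

Call:
apply_moves(
  rows=[
    [0.001,0.001,0.14,-0.008,0.031,0.03,0.036],
    [0.002,0.001,0.28,-0.016,0.062,0.06,0.036],
    [0.003,0.002,0.42,-0.024,0.093,0.09,0.036],
    [0.004,0.003,0.56,-0.032,0.124,0.12,0.036],
    [0.005,0.004,0.7,-0.04,0.155,0.15,0.036],
    [0.005,0.004,0.84,-0.049,0.186,0.18,0.036],
    [0.005,0.004,0.863,-0.049,0.186,0.188,0.036],
    [0.005,0.004,0.863,-0.049,0.186,0.188,0.036],
  ],
  newtons=25,
)

```text
time_s: 20.0
ee_pos: [0.4413, 0.0913, 0.0777]
orientation: [-1.505, -2.754, 0.007]
wrist_force: [0.6, -0.9, 0.4]
width: 0.0361
```

```bash
python3 -c "
from pk import *
pick(.440,.0955,122.5)
p=cam('wrist'); save(p,'w4'); print(proj(p,[.4427,.0913,.02]))
for a in clasps(p) if 0 else __import__('cl').clasps(p): print(np.round(a[0],4),np.round(a[1:],3))"
```

```text
[[-0.005, -0.001, 0.003, -0.001, 0.001, -0.002], [-0.005, -0.001, 0.003, -0.001, 0.002, 0.068]]
[324.07157999 216.52426097]
[0.4617 0.2351] [1.23755e+02 5.70000e-02 3.40000e-02]
[0.4955 0.2009] [-4.342  0.041  0.028]
[0.4441 0.1666] [-1.16701e+02  3.50000e-02  2.70000e-02]
[0.4394 0.0959] [1.22945e+02 4.40000e-02 3.00000e-02]
[0.4955 0.121 ] [6.4081e+01 4.2000e-02 3.0000e-02]
```

Call:
apply_moves(
  rows=[
    [-0.005,-0.001,0.003,-0.001,0.001,0.03,0.036],
    [-0.005,-0.001,0.003,-0.001,0.002,0.055,0.036],
    [-0.005,-0.001,0.003,-0.001,0.002,0.068,0.036],
    [-0.005,-0.001,0.003,-0.001,0.002,0.068,0.036],
    [-0.005,-0.001,0.003,-0.001,0.002,0.068,0.003],
    [-0.005,-0.001,0.003,-0.001,0.002,0.068,0.003],
    [-0.005,-0.001,0.003,-0.001,0.002,0.068,0.003],
    [-0.005,-0.001,0.003,-0.001,0.002,0.068,0.003],
    [-0.005,-0.001,0.003,-0.001,0.002,0.068,0.003],
    [-0.005,-0.001,0.003,-0.001,0.002,0.068,0.003],
  ],
  newtons=25,
)

```text
time_s: 21.05
ee_pos: [0.4444, 0.0909, 0.0118]
orientation: [1.511, 2.752, 0.003]
wrist_force: [-0.8, -0.9, 7.4]
width: 0.0087
```

```bash
python3 -c "
from pk import *
carry()"
```

```text
carry
[0.0, 0.0, 0.0, -0.0, 0.0, -0.15] [0.118, -0.317, 0.691, -0.142, 0.15, -0.159]
```

Call:
apply_moves(
  rows=[
    [0,0,0,0,0,-0.03,0.003],
    [0,0,0,0,0,-0.07,0.003],
    [0,0,0,0,0,-0.12,0.003],
    [0.024,-0.063,0.14,-0.028,0.03,-0.16,0.003],
    [0.047,-0.127,0.276,-0.057,0.06,-0.165,0.003],
    [0.071,-0.19,0.415,-0.085,0.09,-0.165,0.003],
    [0.094,-0.254,0.553,-0.114,0.12,-0.165,0.003],
    [0.118,-0.317,0.691,-0.142,0.15,-0.159,0.003],
    [0.118,-0.317,0.691,-0.142,0.15,-0.159,0.003],
    [0.118,-0.317,0.691,-0.142,0.15,-0.159,0.003],
    [0.118,-0.317,0.691,-0.142,0.15,-0.159,0.003],
  ],
)

```text
time_s: 22.15
ee_pos: [0.646, 0.0512, 0.1717]
orientation: [2.182, 1.914, -0.363]
wrist_force: [-0.2, -0.4, -0.8]
width: 0.0091
```

```bash
sed -i 's/255,0,.011/255,0,.0125/' pk.py; python3 -c "
from pk import *
print(ctrl.get_obs()['width']);drop()
p=cam('wrist'); crop(p,'w5',(170,90,490,330),2.4)"
```

```text
0.009112680848435669
[[-0.0, -0.0, 0.001, 0.001, 0.001, 0.058]]
```

View pics/w5.png

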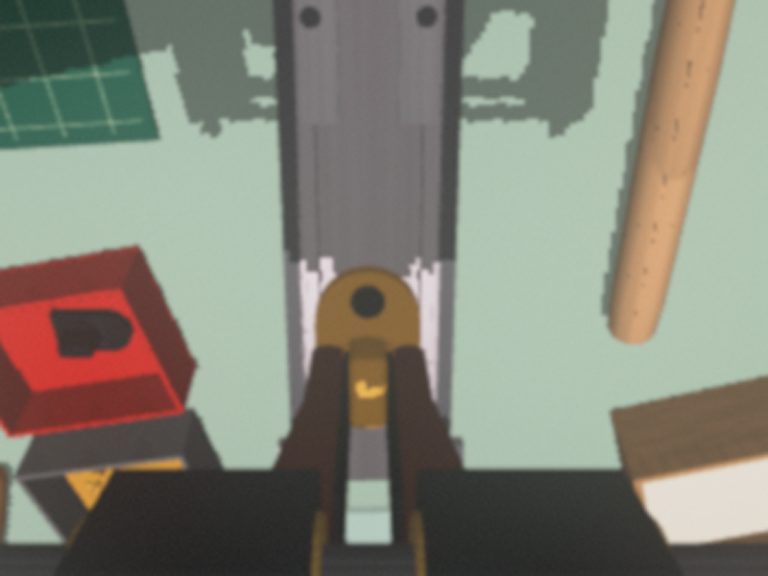

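The clasp is gripped knob up with its rounded end downhill at (368,300). It sits midway between the channel walls, which are at columns 315 and 422. I lower and release.

Call:
apply_moves(
  rows=[
    [0,0,0.001,0.001,0.001,0.025,0.003],
    [0,0,0.001,0.001,0.001,0.045,0.003],
    [0,0,0.001,0.001,0.001,0.058,0.003],
    [0,0,0.001,0.001,0.001,0.058,0.003],
    [0,0,0.001,0.001,0.001,0.058,0.003],
    [0,0,0.001,0.001,0.001,0.058,0.018],
    [0,0,0.001,0.001,0.001,0.058,0.018],
    [0,0,0.001,0.001,0.001,0.058,0.018],
    [0,0,0.001,0.001,0.001,0.058,0.018],
    [0,0,0.001,0.001,0.001,0.058,0.018],
    [0,0,0.001,0.001,0.001,0.03,0.018],
    [0,0,0.001,0.001,0.001,-0.02,0.036],
  ],
)

```text
time_s: 23.4
ee_pos: [0.6458, 0.057, 0.1888]
orientation: [2.185, 1.912, -0.372]
wrist_force: [0.0, 0.6, 0.4]
width: 0.0228
```

```bash
cat > trkchk.py <<'E'
from h import *
def chk():
    """brass along the slot, track x, seen by top and wrist cameras"""
    for n in ['top','wrist']:
        p=cam(n); xs=np.arange(0.0,.33,.003); s=''
        for x in xs:
            b=0
            for y in (-.007,-.004,0,.004,.007):
                u,v=np.round(proj(p,trk(x,y,.012)[0])).astype(int)
                if 0<=u<640 and 0<=v<400:
                    h,S,V=cv2.cvtColor(p['frame'][v:v+1,u:u+1],cv2.COLOR_RGB2HSV)[0,0]; b+=(14<h<36 and S>90)
            s+='#' if b>=3 else '+' if b else '.'
        print(n,s)
E
python3 -c "
from trkchk import *
chk()
from cl import clasps
for a in clasps(cam('top')): print(np.round(a[0],4),np.round(a[1:],3))
from pk import *
pick(.4966,.1205,66)"
```

```text
top +#############+.............................+.......+.......#+++.+++..........................................
wrist ..............................................................................................................
[0.4883 0.2061] [-34.369   0.057   0.035]
[0.4962 0.1214] [75.624  0.042  0.036]
[0.4561 0.2416] [102.954   0.04    0.027]
[0.4438 0.1636] [65.77   0.039  0.033]
[[0.053, 0.323, 0.285, 0.07, -0.162, 0.096], [0.053, 0.323, 0.285, 0.092, -0.162, 0.162]]
```

```bash
sed -i 's/plan(\[(\[\*k,.08\],D)/plan([([*k,.15],D),([*k,.06],D)/' pk.py; python3 -c "
from pk import *
pick(.4963,.1208,66)"
```

```text
[[0.053, 0.323, 0.285, 0.048, -0.162, 0.029], [0.053, 0.323, 0.285, 0.076, -0.162, 0.115], [0.053, 0.323, 0.285, 0.093, -0.163, 0.162]]
```

Call:
apply_moves(
  rows=[
    [0.013,0.08,0.07,0.012,-0.041,0.007,0.036],
    [0.027,0.16,0.142,0.024,-0.082,0.015,0.036],
    [0.04,0.24,0.213,0.036,-0.123,0.022,0.036],
    [0.053,0.323,0.285,0.048,-0.162,0.029,0.036],
    [0.053,0.323,0.285,0.062,-0.162,0.073,0.036],
    [0.053,0.323,0.285,0.076,-0.162,0.115,0.036],
    [0.053,0.323,0.285,0.076,-0.162,0.115,0.036],
    [0.053,0.323,0.285,0.084,-0.163,0.14,0.036],
    [0.053,0.323,0.285,0.093,-0.163,0.162,0.036],
    [0.053,0.323,0.285,0.093,-0.163,0.162,0.036],
    [0.053,0.323,0.285,0.093,-0.163,0.162,0.003],
    [0.053,0.323,0.285,0.093,-0.163,0.162,0.003],
  ],
)

```text
time_s: 24.75
ee_pos: [0.4951, 0.1168, 0.0113]
orientation: [2.635, 1.711, 0.003]
wrist_force: [-0.1, -0.4, -0.1]
width: 0.0232
```

Call:
apply_moves(
  rows=[
    [0,0,0,0,0,0,0.003],
    [0,0,0,0,0,0,0.003],
    [0,0,0,0,0,0,0.003],
    [0,0,0,0,0,0,0.003],
  ],
  newtons=25,
)

```text
time_s: 25.15
ee_pos: [0.496, 0.1171, 0.0125]
orientation: [2.635, 1.711, 0.006]
wrist_force: [-1.1, 0.1, 8.1]
width: 0.0087
```

```bash
python3 -c "
from pk import *
carry()"
```

```text
carry
[0.0, 0.0, 0.0, 0.0, 0.0, -0.15] [-0.045, -0.33, -0.285, 0.002, 0.165, -0.158]
```

Call:
apply_moves(
  rows=[
    [0,0,0,0,0,-0.03,0.003],
    [0,0,0,0,0,-0.07,0.003],
    [0,0,0,0,0,-0.12,0.003],
    [-0.011,-0.08,-0.071,0,0.04,-0.16,0.003],
    [-0.022,-0.165,-0.142,0.001,0.08,-0.165,0.003],
    [-0.033,-0.25,-0.213,0.001,0.125,-0.163,0.003],
    [-0.045,-0.33,-0.285,0.002,0.165,-0.158,0.003],
    [-0.045,-0.33,-0.285,0.002,0.165,-0.158,0.003],
    [-0.045,-0.33,-0.285,0.002,0.165,-0.158,0.003],
    [-0.045,-0.33,-0.285,0.002,0.165,-0.158,0.003],
  ],
)

```text
time_s: 26.15
ee_pos: [0.6462, 0.0512, 0.1714]
orientation: [2.185, 1.911, -0.362]
wrist_force: [-0.1, -0.2, -0.4]
width: 0.0083
```

```bash
python3 -c "
from pk import *
print(ctrl.get_obs()['width']);drop()"
```

```text
0.00832500948555283
[[-0.0, -0.001, -0.002, 0.0, 0.0, 0.058]]
```

Call:
apply_moves(
  rows=[
    [0,0,0,0,0,0.025,0.003],
    [0,0,0,0,0,0.045,0.003],
    [0,0,0,0,0,0.058,0.003],
    [0,0,0,0,0,0.058,0.003],
    [0,0,0,0,0,0.058,0.003],
    [0,0,0,0,0,0.058,0.018],
    [0,0,0,0,0,0.058,0.018],
    [0,0,0,0,0,0.058,0.018],
    [0,0,0,0,0,0.058,0.018],
    [0,0,0,0,0,0.058,0.018],
    [0,0,0,0,0,0.03,0.018],
    [0,0,0,0,0,-0.02,0.036],
  ],
)

```text
time_s: 27.35
ee_pos: [0.6449, 0.0564, 0.1882]
orientation: [2.187, 1.911, -0.372]
wrist_force: [-0.1, 0.5, -0.2]
width: 0.0229
```

```bash
python3 -c "
from trkchk import *
chk()
from cl import clasps
for a in clasps(cam('top')): print(np.round(a[0],4),np.round(a[1:],3))
from pk import *
pick(.4436,.1634,64.5)"
```

```text
top .##########################++.................................+++++++.........................................
wrist ..............................................................................................................
[0.4883 0.2061] [-34.122   0.057   0.035]
[0.4561 0.2416] [102.625   0.04    0.027]
[0.4437 0.1638] [63.358  0.039  0.033]
[[0.057, 0.322, 0.31, 0.081, -0.219, 0.017], [0.057, 0.322, 0.31, 0.11, -0.22, 0.102], [0.057, 0.322, 0.31, 0.126, -0.22, 0.15]]
```

Call:
apply_moves(
  rows=[
    [0.012,0.065,0.062,0.016,-0.044,0.003,0.036],
    [0.023,0.13,0.124,0.032,-0.088,0.007,0.036],
    [0.035,0.195,0.186,0.048,-0.132,0.01,0.036],
    [0.046,0.26,0.248,0.065,-0.176,0.014,0.036],
    [0.057,0.322,0.31,0.081,-0.219,0.017,0.036],
    [0.057,0.322,0.31,0.095,-0.22,0.06,0.036],
    [0.057,0.322,0.31,0.11,-0.22,0.102,0.036],
    [0.057,0.322,0.31,0.118,-0.22,0.126,0.036],
    [0.057,0.322,0.31,0.126,-0.22,0.15,0.036],
    [0.057,0.322,0.31,0.126,-0.22,0.15,0.036],
    [0.057,0.322,0.31,0.126,-0.22,0.15,0.036],
    [0.057,0.322,0.31,0.126,-0.22,0.15,0.003],
  ],
)

```text
time_s: 28.7
ee_pos: [0.4419, 0.1585, 0.0105]
orientation: [2.657, 1.676, 0.001]
wrist_force: [0.2, 0.3, 1.0]
width: 0.031
```

Call:
apply_moves(
  rows=[
    [0,0,0,0,0,0,0.003],
    [0,0,0,0,0,0,0.003],
    [0,0,0,0,0,0,0.003],
    [0,0,0,0,0,0,0.003],
    [0,0,0,0,0,0,0.003],
  ],
  newtons=25,
)

```text
time_s: 29.2
ee_pos: [0.4423, 0.1589, 0.0113]
orientation: [-2.657, -1.676, -0.003]
wrist_force: [-1.0, -0.0, 7.1]
width: 0.009
```

```bash
python3 -c "
from pk import *
carry()"
```

```text
carry
[0.0, 0.0, 0.0, 0.0, 0.0, -0.15] [-0.051, -0.329, -0.311, -0.009, 0.231, -0.159]
```

Call:
apply_moves(
  rows=[
    [0,0,0,0,0,-0.03,0.003],
    [0,0,0,0,0,-0.07,0.003],
    [0,0,0,0,0,-0.12,0.003],
    [-0.01,-0.066,-0.062,-0.002,0.045,-0.16,0.003],
    [-0.02,-0.132,-0.124,-0.004,0.09,-0.165,0.003],
    [-0.03,-0.198,-0.186,-0.006,0.135,-0.165,0.003],
    [-0.04,-0.264,-0.248,-0.008,0.18,-0.163,0.003],
    [-0.051,-0.329,-0.311,-0.009,0.231,-0.159,0.003],
    [-0.051,-0.329,-0.311,-0.009,0.231,-0.159,0.003],
    [-0.051,-0.329,-0.311,-0.009,0.231,-0.159,0.003],
    [-0.051,-0.329,-0.311,-0.009,0.231,-0.159,0.003],
  ],
)

```text
time_s: 30.3
ee_pos: [0.6457, 0.0513, 0.1705]
orientation: [2.184, 1.912, -0.363]
wrist_force: [0.2, 0.7, 0.1]
width: 0.0088
```

```bash
python3 -c "
from pk import *
print(ctrl.get_obs()['width']);drop()"
```

```text
0.00879690501836058
[[-0.001, -0.001, -0.001, 0.0, 0.001, 0.057]]
```

Call:
apply_moves(
  rows=[
    [0,0,0,0,0.001,0.025,0.003],
    [0,0,0,0,0.001,0.045,0.003],
    [0,0,0,0,0.001,0.057,0.003],
    [0,0,0,0,0.001,0.057,0.003],
    [0,0,0,0,0.001,0.057,0.003],
    [0,0,0,0,0.001,0.057,0.018],
    [0,0,0,0,0.001,0.057,0.018],
    [0,0,0,0,0.001,0.057,0.018],
    [0,0,0,0,0.001,0.057,0.018],
    [0,0,0,0,0.001,0.057,0.018],
    [0,0,0,0,0.001,0.03,0.018],
    [0,0,0,0,0.001,-0.02,0.036],
  ],
)

```text
time_s: 31.5
ee_pos: [0.6454, 0.0562, 0.1873]
orientation: [2.186, 1.911, -0.373]
wrist_force: [0.8, -0.3, -0.8]
width: 0.0231
```

```bash
python3 -c "
from trkchk import *
chk()
from cl import clasps
for a in clasps(cam('top')): print(np.round(a[0],4),np.round(a[1:],3))
from pk import *
pick(.4563,.2416,102.5)"
```

```text
top .####################################++......................++++++++.........................................
wrist ...................................####.......................................................................
[0.4883 0.2062] [-34.23    0.057   0.035]
[0.4561 0.2418] [102.536   0.04    0.027]
[[-0.052, 0.324, -0.347, 0.156, -0.214, -0.009], [-0.052, 0.324, -0.347, 0.185, -0.214, 0.076], [-0.052, 0.324, -0.347, 0.201, -0.215, 0.124]]
```

Call:
apply_moves(
  rows=[
    [-0.01,0.06,-0.065,0.026,-0.036,-0.002,0.036],
    [-0.02,0.12,-0.13,0.052,-0.072,-0.004,0.036],
    [-0.03,0.18,-0.19,0.078,-0.108,-0.005,0.036],
    [-0.04,0.24,-0.25,0.104,-0.144,-0.007,0.036],
    [-0.05,0.3,-0.31,0.13,-0.18,-0.008,0.036],
    [-0.052,0.324,-0.347,0.156,-0.214,-0.009,0.036],
    [-0.052,0.324,-0.347,0.17,-0.214,0.034,0.036],
    [-0.052,0.324,-0.347,0.185,-0.214,0.076,0.036],
    [-0.052,0.324,-0.347,0.193,-0.215,0.1,0.036],
    [-0.052,0.324,-0.347,0.201,-0.215,0.124,0.036],
    [-0.052,0.324,-0.347,0.201,-0.215,0.124,0.036],
    [-0.052,0.324,-0.347,0.201,-0.215,0.124,0.036],
  ],
)

```text
time_s: 32.85
ee_pos: [0.4566, 0.2355, 0.0092]
orientation: [-1.967, -2.449, 0.003]
wrist_force: [0.4, 0.2, -0.2]
width: 0.0358
```

Call:
apply_moves(
  rows=[
    [0,0,0,0,0,0,0.003],
    [0,0,0,0,0,0,0.003],
    [0,0,0,0,0,0,0.003],
    [0,0,0,0,0,0,0.003],
    [0,0,0,0,0,0,0.003],
    [0,0,0,0,0,0,0.003],
  ],
  newtons=25,
)

```text
time_s: 33.45
ee_pos: [0.457, 0.2358, 0.0099]
orientation: [-1.967, -2.45, 0.001]
wrist_force: [-0.4, -0.5, 7.0]
width: 0.0087
```

```bash
python3 -c "
from pk import *
carry()"
```

```text
carry
[0.0, 0.0, 0.0, -0.0, -0.0, -0.15] [0.057, -0.326, 0.346, -0.221, 0.145, -0.161]
```

Call:
apply_moves(
  rows=[
    [0,0,0,0,0,-0.03,0.003],
    [0,0,0,0,0,-0.07,0.003],
    [0,0,0,0,0,-0.12,0.003],
    [0.01,-0.06,0.06,-0.037,0.024,-0.16,0.003],
    [0.02,-0.12,0.12,-0.074,0.048,-0.168,0.003],
    [0.03,-0.17,0.18,-0.11,0.072,-0.168,0.003],
    [0.04,-0.23,0.24,-0.147,0.097,-0.167,0.003],
    [0.05,-0.28,0.3,-0.184,0.121,-0.165,0.003],
    [0.057,-0.326,0.346,-0.221,0.145,-0.161,0.003],
    [0.057,-0.326,0.346,-0.221,0.145,-0.161,0.003],
    [0.057,-0.326,0.346,-0.221,0.145,-0.161,0.003],
    [0.057,-0.326,0.346,-0.221,0.145,-0.161,0.003],
  ],
)

```text
time_s: 34.65
ee_pos: [0.6458, 0.0524, 0.1707]
orientation: [2.182, 1.915, -0.363]
wrist_force: [0.4, -0.5, -0.5]
width: 0.0089
```

```bash
python3 -c "
from pk import *
print(ctrl.get_obs()['width']);drop()"
```

```text
0.008934590481123328
[[-0.001, -0.001, 0.002, -0.001, 0.001, 0.058]]
```

Call:
apply_moves(
  rows=[
    [0,0,0.002,-0.001,0.001,0.025,0.003],
    [0,0,0.002,-0.001,0.001,0.045,0.003],
    [0,0,0.002,-0.001,0.001,0.058,0.003],
    [0,0,0.002,-0.001,0.001,0.06,0.003],
    [0,0,0.002,-0.001,0.001,0.06,0.003],
    [0,0,0.002,-0.001,0.001,0.06,0.018],
    [0,0,0.002,-0.001,0.001,0.06,0.018],
    [0,0,0.002,-0.001,0.001,0.06,0.018],
    [0,0,0.002,-0.001,0.001,0.06,0.018],
    [0,0,0.002,-0.001,0.001,0.06,0.018],
    [0,0,0.002,-0.001,0.001,0.03,0.018],
    [0,0,0.002,-0.001,0.001,-0.02,0.036],
  ],
)

```text
time_s: 35.85
ee_pos: [0.6454, 0.0565, 0.1881]
orientation: [2.186, 1.912, -0.372]
wrist_force: [1.2, 0.4, -0.6]
width: 0.0231
```

```bash
python3 -c "
from trkchk import *
chk()
from cl import clasps
for a in clasps(cam('top')): print(np.round(a[0],4),np.round(a[1:],3))
from pk import *
pick(.4955,.2009,-3)"
```

```text
top .##########################+#########+++....................+++++++++.........................................
wrist ..................................#####.+###########..........................................................
[0.4968 0.1999] [-2.669  0.037  0.028]
[[0.247, 0.259, 1.478, 0.127, -0.176, 0.001], [0.247, 0.259, 1.478, 0.156, -0.177, 0.087], [0.247, 0.259, 1.478, 0.172, -0.177, 0.135]]
```

Call:
apply_moves(
  rows=[
    [0.022,0.024,0.134,0.012,-0.016,0,0.036],
    [0.045,0.047,0.269,0.023,-0.032,0,0.036],
    [0.067,0.071,0.403,0.035,-0.048,0,0.036],
    [0.09,0.094,0.537,0.046,-0.064,0,0.036],
    [0.112,0.118,0.672,0.058,-0.08,0,0.036],
    [0.135,0.141,0.806,0.069,-0.096,0,0.036],
    [0.157,0.165,0.94,0.081,-0.112,0,0.036],
    [0.18,0.188,1.075,0.092,-0.128,0,0.036],
    [0.202,0.212,1.209,0.104,-0.144,0,0.036],
    [0.225,0.236,1.344,0.115,-0.16,0.001,0.036],
    [0.247,0.259,1.478,0.127,-0.176,0.001,0.036],
    [0.247,0.259,1.478,0.127,-0.176,0.001,0.036],
  ],
)

```text
time_s: 37.2
ee_pos: [0.4878, 0.2017, 0.1491]
orientation: [3.14, -0.085, -0.005]
wrist_force: [-0.1, 0.3, 0.7]
width: 0.0358
```

```bash
python3 -c "
from pk import *
from cl import clasps
for a in clasps(cam('wrist')): print(np.round(a[0],4),np.round(a[1:],3))
pick(.496,.2005,-3); print(ctrl.get_obs()['qpos'])"
```

```text
[0.4972 0.2008] [-5.093  0.044  0.033]
[[0.001, 0.002, 0.003, 0.002, 0.0, -0.0], [0.001, 0.002, 0.003, 0.002, 0.0, 0.09], [0.001, 0.002, 0.003, 0.002, 0.0, 0.14]]
[-1.14708876  0.43378859  0.87430435  1.94999748 -0.40851771  0.94618292
 -1.69254113]
```

Call:
apply_moves(
  rows=[
    [0.001,0.002,0.003,0.003,0,0.045,0.036],
    [0.001,0.002,0.003,0.003,0,0.09,0.036],
    [0.001,0.002,0.003,0.003,0,0.12,0.036],
    [0.001,0.002,0.003,0.003,0,0.139,0.036],
    [0.001,0.002,0.003,0.003,0,0.139,0.036],
    [0.001,0.002,0.003,0.003,0,0.139,0.036],
    [0.001,0.002,0.003,0.003,0,0.139,0.003],
    [0.001,0.002,0.003,0.003,0,0.139,0.003],
    [0.001,0.002,0.003,0.003,0,0.139,0.003],
    [0.001,0.002,0.003,0.003,0,0.139,0.003],
    [0.001,0.002,0.003,0.003,0,0.139,0.003],
    [0.001,0.002,0.003,0.003,0,0.139,0.003],
  ],
  newtons=25,
)

```text
time_s: 38.45
ee_pos: [0.4924, 0.2013, 0.0114]
orientation: [-3.14, 0.082, -0.001]
wrist_force: [-0.5, 0.2, 7.0]
width: 0.0086
```

```bash
python3 -c "
from pk import *
P=now();L=loadR();H=trk(.255,0,.09)[0]
print(rel(P,(np.array([.52,.19,.17]),down(25))))
carry()"
```

```text
[-0.001, -0.001, -0.488, 0.028, 0.01, -0.159]
carry
[0.0, 0.0, 0.0, 0.0, -0.0, -0.15] [-0.246, -0.267, -1.477, 0.162, 0.141, -0.159]
```

Call:
apply_moves(
  rows=[
    [0,0,0,0,0,-0.03,0.003],
    [0,0,0,0,0,-0.07,0.003],
    [0,0,-0.05,0,0,-0.12,0.003],
    [-0.025,-0.027,-0.148,0.01,0.01,-0.16,0.003],
    [-0.05,-0.053,-0.295,0.025,0.022,-0.17,0.003],
    [-0.074,-0.08,-0.443,0.04,0.034,-0.175,0.003],
    [-0.098,-0.107,-0.591,0.055,0.046,-0.175,0.003],
    [-0.123,-0.134,-0.739,0.07,0.06,-0.175,0.003],
    [-0.148,-0.16,-0.886,0.086,0.075,-0.175,0.003],
    [-0.172,-0.187,-1.034,0.102,0.09,-0.175,0.003],
    [-0.197,-0.214,-1.182,0.12,0.105,-0.17,0.003],
    [-0.221,-0.24,-1.329,0.14,0.123,-0.165,0.003],
  ],
)

```text
time_s: 39.65
ee_pos: [0.6263, 0.0712, 0.176]
orientation: [2.348, 1.746, -0.332]
wrist_force: [-0.5, -0.0, -0.4]
width: 0.0089
```

```bash
python3 -c "
from pk import *
plan([(trk(.255,0,.07)[0],loadR())])"
```

```text
[[-0.026, -0.03, -0.156, -0.011, 0.025, 0.009]]
```

Call:
apply_moves(
  rows=[
    [-0.02,-0.025,-0.13,-0.009,0.02,0.007,0.003],
    [-0.026,-0.03,-0.156,-0.011,0.025,0.009,0.003],
    [-0.026,-0.03,-0.156,-0.011,0.025,0.009,0.003],
    [-0.026,-0.03,-0.156,-0.011,0.025,0.009,0.003],
    [-0.026,-0.03,-0.156,-0.011,0.025,0.009,0.003],
  ],
)

```text
time_s: 40.15
ee_pos: [0.6462, 0.0524, 0.1715]
orientation: [2.184, 1.912, -0.363]
wrist_force: [-0.0, -0.1, -0.5]
width: 0.009
```

```bash
python3 -c "
from pk import *
print(ctrl.get_obs()['width']);drop()"
```

```text
0.00900378850532374
[[-0.0, -0.001, -0.001, -0.001, 0.001, 0.058]]
```

Call:
apply_moves(
  rows=[
    [0,0,0,-0.001,0.001,0.025,0.003],
    [0,0,0,-0.001,0.001,0.045,0.003],
    [0,0,0,-0.001,0.001,0.058,0.003],
    [0,0,0,-0.001,0.001,0.058,0.003],
    [0,0,0,-0.001,0.001,0.058,0.003],
    [0,0,0,-0.001,0.001,0.058,0.018],
    [0,0,0,-0.001,0.001,0.058,0.018],
    [0,0,0,-0.001,0.001,0.058,0.018],
    [0,0,0,-0.001,0.001,0.058,0.018],
    [0,0,0,-0.001,0.001,0.058,0.018],
    [0,0,0,-0.001,0.001,0.03,0.018],
    [0,0,0,-0.001,0.001,-0.03,0.036],
  ],
)

```text
time_s: 41.35
ee_pos: [0.6458, 0.0565, 0.1888]
orientation: [2.186, 1.911, -0.373]
wrist_force: [1.2, 0.1, 0.4]
width: 0.023
```

```bash
python3 -c "
from trkchk import *
chk()
h=trk(.3775,0,.073)[0]; print(h)
D=down(172.5)
plan([([.53,-.02,.30],down(130)),([h[0],h[1],.30],D),([h[0],h[1],h[2]-.0187],D)])"
```

```text
top .#####################################+......................+++.++++.........................................
wrist ..................................#####.############.+###########.............................................
[ 0.6315 -0.0624  0.2134]
[[-0.127, 0.309, -0.822, -0.124, -0.109, -0.069], [-0.249, 0.261, -1.556, -0.151, -0.003, -0.059], [-0.249, 0.261, -1.556, -0.117, -0.004, 0.041]]
```

Call:
apply_moves(
  rows=[
    [-0.02,0.05,-0.12,-0.02,-0.017,-0.04,0.036],
    [-0.04,0.1,-0.26,-0.04,-0.034,-0.07,0.036],
    [-0.06,0.15,-0.39,-0.06,-0.05,-0.07,0.036],
    [-0.08,0.2,-0.53,-0.08,-0.07,-0.07,0.036],
    [-0.1,0.25,-0.67,-0.1,-0.09,-0.07,0.036],
    [-0.127,0.309,-0.822,-0.124,-0.109,-0.069,0.036],
    [-0.127,0.309,-0.822,-0.124,-0.109,-0.069,0.036],
  ],
)

```text
time_s: 42.15
ee_pos: [0.5282, -0.0254, 0.3024]
orientation: [1.33, 2.844, 0.003]
wrist_force: [1.3, 0.0, 0.7]
width: 0.036
```

```bash
python3 -c "
from h import *
h=trk(.3775,0,.073)[0]; D=down(172.5)
plan([([h[0],h[1],.30],D),([h[0],h[1],h[2]-.0187],D)])
p=cam('top');q=cam('scene')
a=cv2.resize(p['frame'][120:240,205:405],(800,480),interpolation=cv2.INTER_CUBIC)[:,:,::-1]
b=cv2.resize(q['frame'][205:345,265:355],(187,290),interpolation=cv2.INTER_CUBIC)[:,:,::-1]
a[190:480,613:]=b;cv2.imwrite('pics/t3.png',a)"
```

```text
[[0.002, 0.002, -0.744, -0.095, 0.056, 0.003], [0.002, 0.002, -0.744, -0.095, 0.055, 0.108]]
```

View pics/t3.png

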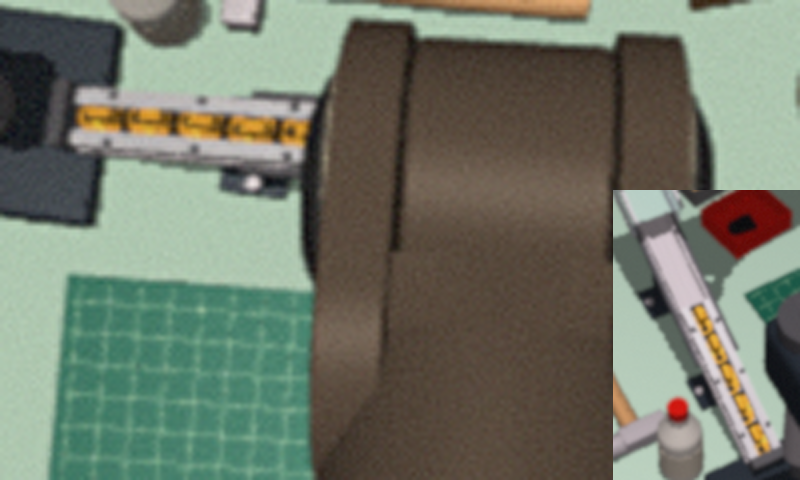

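All five brass clasps lie in a row in the slot, from (85,118) to (300,130), with nothing left on the visible part of the mat. Now I close the cover.

Call:
apply_moves(
  rows=[
    [0,0,-0.13,-0.016,0.009,0,0.036],
    [0,0,-0.26,-0.032,0.018,0,0.036],
    [0,0,-0.39,-0.048,0.028,0,0.036],
    [0.001,0.001,-0.52,-0.064,0.038,0,0.036],
    [0.002,0.002,-0.65,-0.08,0.047,0,0.036],
    [0.002,0.002,-0.744,-0.095,0.056,0.003,0.036],
    [0.002,0.002,-0.744,-0.095,0.056,0.003,0.036],
    [0.002,0.002,-0.744,-0.095,0.056,0.003,0.036],
  ],
)

```text
time_s: 43.05
ee_pos: [0.6339, -0.0571, 0.2969]
orientation: [-0.211, -3.131, 0.002]
wrist_force: [0.1, 0.2, 1.2]
width: 0.0358
```

```bash
python3 -c "
from h import *
h=trk(.3775,0,.073)[0]; D=down(172.5)
plan([([h[0],h[1],h[2]-.0187],D)])
o,M=trk(0,0,0); print([rel((h,D),(h-M[:,0]*d,D))[3:] for d in (.01,.03,.05,.07,.09,.11,.113)])"
```

```text
[[-0.001, -0.003, -0.004, 0.001, -0.005, 0.102]]
[[-0.0, 0.009, 0.003], [-0.0, 0.028, 0.01], [-0.0, 0.047, 0.016], [-0.0, 0.066, 0.023], [-0.0, 0.085, 0.029], [-0.0, 0.104, 0.036], [-0.0, 0.107, 0.037]]
```

Call:
apply_moves(
  rows=[
    [-0.001,-0.003,-0.004,0.001,-0.005,0.03,0.036],
    [-0.001,-0.003,-0.004,0.001,-0.005,0.07,0.036],
    [-0.001,-0.003,-0.004,0.001,-0.005,0.102,0.036],
    [-0.001,-0.003,-0.004,0.001,-0.005,0.102,0.036],
    [-0.001,-0.003,-0.004,0.001,-0.005,0.102,0.036],
    [-0.001,-0.003,-0.004,0.001,-0.005,0.102,0.004],
    [-0.001,-0.003,-0.004,0.001,-0.005,0.102,0.004],
    [-0.001,-0.003,-0.004,0.001,-0.005,0.102,0.004],
    [-0.001,-0.003,-0.004,0.001,-0.005,0.102,0.004],
    [-0.001,-0.003,-0.004,0.001,-0.005,0.102,0.004],
    [-0.001,-0.003,-0.004,0.001,-0.005,0.102,0.004],
  ],
  newtons=25,
)

```text
time_s: 44.15
ee_pos: [0.6325, -0.0614, 0.1961]
orientation: [0.204, 3.133, 0.001]
wrist_force: [-1.3, 1.7, 6.0]
width: 0.0112
```

Call:
apply_moves(
  rows=[
    [0,0,0,0,0.009,0.003,0.004],
    [0,0,0,0,0.019,0.006,0.004],
    [0,0,0,0,0.033,0.011,0.004],
    [0,0,0,0,0.047,0.016,0.004],
    [0,0,0,0,0.061,0.021,0.004],
    [0,0,0,0,0.076,0.026,0.004],
    [0,0,0,0,0.09,0.031,0.004],
    [0,0,0,0,0.1,0.035,0.004],
    [0,0,0,0,0.105,0.037,0.004],
    [0,0,0,0,0.107,0.037,0.004],
    [0,0,0,0,0.107,0.037,0.004],
  ],
)

```text
time_s: 45.25
ee_pos: [0.6456, 0.0418, 0.1602]
orientation: [0.208, 3.134, -0.005]
wrist_force: [-10.4, -10.4, 16.6]
width: 0.0112
```

Call:
apply_moves(
  rows=[
    [0,0,0,0,0,0,0.036],
    [0,0,0,0,0,0,0.036],
    [0,0,0,0,0,0,0.036],
    [0,0,0,0,0,0,0.036],
    [0,0,0,0,0,-0.04,0.036],
    [0,0,0,0,0,-0.09,0.036],
    [0,0,0,0.05,-0.02,-0.13,0.036],
    [0,0,0,0.1,-0.05,-0.15,0.036],
    [0,0,0,0.14,-0.08,-0.17,0.036],
    [0,0,0,0.18,-0.11,-0.17,0.036],
    [0,0,0,0.22,-0.14,-0.17,0.036],
    [0,0,0,0.26,-0.15,-0.17,0.036],
  ],
)

```text
time_s: 46.45
ee_pos: [0.386, -0.0678, 0.3303]
orientation: [0.209, 3.133, -0.005]
wrist_force: [0.0, -0.4, -0.1]
width: 0.0361
```

```bash
python3 -c "
from h import *
p=cam('top');q=cam('scene')
from fit import pt
print(proj(p,trk(.2675,0,.073)[0]),proj(q,trk(.2675,0,.073)[0]))
a=cv2.resize(p['frame'][110:270,200:500],(800,427),interpolation=cv2.INTER_CUBIC)
b=cv2.resize(q['frame'][110:350,220:460],(400,400),interpolation=cv2.INTER_CUBIC)
c=np.zeros((600,800,3),np.uint8);c[:427]=a
c[427:,:]=cv2.resize(q['frame'][205:265,200:477],(800,173),interpolation=cv2.INTER_CUBIC)
cv2.imwrite('pics/fin.png',c[:,:,::-1])
from trkchk import chk
chk()
from cl import clasps
print(clasps(p))"
```

```text
[302.4513 149.5296] [295.4869 227.5638]
top .#################################################################............................................
wrist ..+###########++###########++###++.........................................................####...............
[]
```

View pics/fin.png

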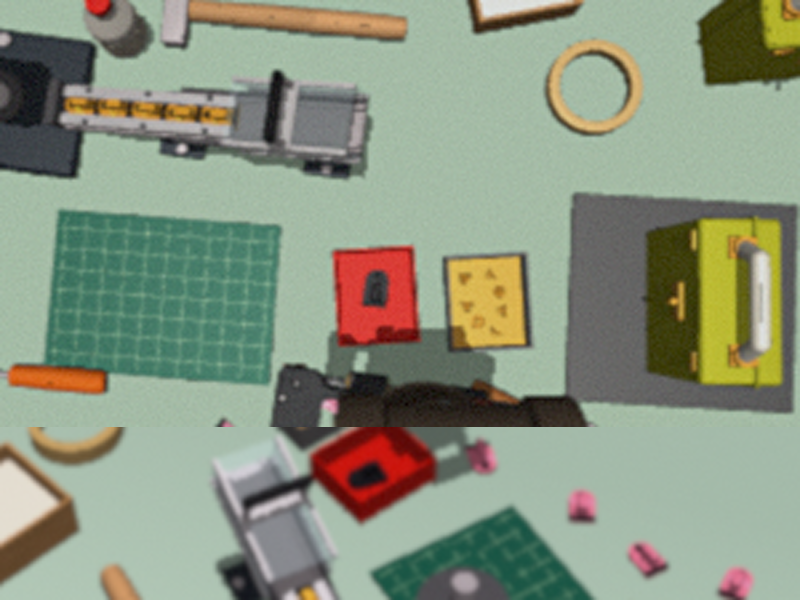

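```bash
python3 -c "
from h import *
a=cv2.imread('pics/top1.png')[:,:,::-1]; b=cam('top')['frame']
for f in (a,b):
    g=cv2.cvtColor(np.ascontiguousarray(f),cv2.COLOR_RGB2GRAY)[140:160,295:315].astype(float); w=np.clip(70-g,0,None); print(295+(w.sum(0)*np.arange(20)).sum()/w.sum(), f[140:160,336:346].mean((0,2)).round())
print(ctrl.close_job())"
```

```text
303.40568004168836 [123. 114. 128. 143. 156. 161. 162. 161. 159. 144.]
302.16079158936304 [133. 125. 140. 160. 172. 173. 173. 173. 172. 173.]
the job is handed in; nothing more can be done
None
```

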